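# Check a dish insert with the hand lens on the headless microscope stand

### The arm

A 6-joint arm with a two-finger parallel gripper is mounted at the origin on the work surface. World frame = base frame: x ahead of the robot, y to its left, z up, the work surface at z = 0. Lengths are in m, angles in degrees, forces in N, time in s.
With the tool pointing down it reaches from about 0.4 to 0.825 m from the base axis. Payload 7 kg.
Tool frame: the origin (TCP) lies between the finger pads; the fingertips stand 19 mm ahead of it and the grasp point (between the pads) is the TCP (r.tip_extent is the distance from the TCP to the fingertips, in m); z points along the fingers, y is the direction in which the jaws open and shut (so a half turn about z gives the same grasp; the last joint's range is limited). The gripper opens to 88 mm and grips with 3 to 60 N. Pads are 19 mm wide; open, the fingers measure 130 mm over their backs; the gripper's body (78 mm by 193 mm) begins 47 mm behind the grasp point.
Start: joints at [-49.441, 20.546, 0.682, 0, -70.136, -16.507], TCP at [0.275, -0.616, 0.246] pointing down, gripper open.
Joint ranges: [-176.03, 176.03], [-82.01, 121.73], [-58.28, 71.71], [-173.87, 95.51], [-174.79, -0.11], [-173.66, 173.66]. Speed limits (degrees/s): [136.94, 136.94, 172.46, 180, 180, 180].

### API

Orientations are given as [roll, pitch, yaw] about the fixed x, y, z axes, in that order (R = Rz(yaw) Ry(pitch) Rx(roll)).
In Python, from plant import r, capture, workorder, spotter gives the robot as it stands.
- The arm moves only by the tool step_arm, never from a script. Its argument "motion" is a list of rows, each a list of 5 numbers: the finger opening in m, from 0 to 0.0876, then the shift along the tool's x, y, z in m, then the turn about the tool's z in rad. In form: [[grip, dx, dy, dz, roll], ...]. A call has 1 to 5 rows; each row is the pose to reach, as a shift and turn from the pose commanded when the call began, along the tool's axes at that moment; what a row does not reach only later rows make up. A row lasts 1/8 s, in which the tool goes at most 62.5 mm and 10.7 degrees, less where a joint would pass 70% of its speed; a pose out of reach is approached as far as the arm can. A call with a gripper value outside its range is refused whole. The fingers move at their own pace and stop on an object; "newtons" is the grip in N (left out, the last holds). Time passes only in rows, so rows that repeat a pose let the fingers close. It gives the time, the measured TCP pose, the force and the opening at its end, in the units of the state.
- r.get_state(): the state, without advancing time (a new reading comes with each control period).
- capture(name): name is "side" or "top" or "wrist"; returns a dict with "image" (420x560x3 uint8, red, green, blue), "z_map" (420x560 float32, m along the optical axis (not along the pixel's ray), 0 where there is no reading), "fx", "fy", "cx", "cy" (pixels), "pose" (4x4, takes a point from camera to world coordinates). Camera axes: x right, y down, z forward; pixel columns grow to the right and rows downward; lengths in m; the calibration is good to about 2 mm. A picture is of the moment at which its call begins.
- workorder.close_job(): hands the job in, once; it reports no verdict.
Trained networks look in the newest picture that a camera, given by its name, has taken for a name from the list of things; names that differ only in an ending like _2 or _b are one class to them, and where a whole thing is asked for, a point or a joint stands for the part that bears it (a point fixed in the world has none). Each returns a list of dicts, best first, with "p" (0 to 1); they miss things now and then, are a little off and sometimes report something else, mostly with a low value. They report only what shows in the picture. A call takes as long as a camera call. They do not tell look-alikes from the thing itself.
- spotter.regions_of(camera, label): "mask" (420x560 bool, what is visible of it).
- spotter.tip_of(camera, label): "location" ([x, y, z] in m, in world coordinates, good to about 4 mm: a listed point, or the origin of a listed thing).
The state is a dict: "time_s": time; "joints": joint angles; "qd": joint speeds; "joint_torque": joint torques, N m; "tcp_pos": TCP position; "eef_rot": TCP orientation; "contact_force": force on the tool from outside, world axes, zero at the start; "moment": the same for the moment, N m; "gripper_width": finger opening in m.
Only numpy, scipy, OpenCV 4.12 (cv2) and the standard library are available. Lean on these libraries where they do the work, as an engineer would, in place of code of your own. Each camera call takes 0.05 s, during which the arm holds its last target.

### The job

The microscope head is off its stand, so check the small dish with the hand lens instead: lift the small covered round dish gently off the warming plate, keeping it upright (its thin plastic cracks if squeezed), and set it in the middle of the round glass plate of the stand. Then take the hand lens by its handle and hold it level and centred over the dish, the middle of its rim level with the middle of the stop collar on the pole, which marks the focal height, and the lens touching nothing else. Finish while still holding the lens there, and leave everything else on the bench where it is.

Things in the scene. Friction and masses are not known exactly. Their poses are not given: they have to be found in the camera images.
- dish_center (a point): the small covered round dish: clear thin plastic, 40 mm diameter over its lid, 14 mm high, 20 g, with a white insert inside; this point is at its centre, 7 mm above its underside; z is up. It starts on the warming plate beside a larger round dish and a square plate, whose places are swapped at random. It cracks when gripped with more than 15 N (on each side, 30 N in all); a grip of 5 to 8 N is ample to lift it
- large_dish: bystander on the warming plate: larger covered round dish, 62 mm diameter, 16 mm high; origin at the centre of its underside; leave it alone
- four_well: bystander on the warming plate: square covered four-well plate, 66 x 66 x 15 mm; origin at the centre of its underside; leave it alone
- warmer: the warming plate, fixed: grey and dark low slab, 360 mm long (its x axis) x 130 mm, its flat dark top 30 mm above the bench; a white control end 41 mm high at its +x end, from 149 to 205 mm from the origin; origin on the bench; the three dishes stand in a row along its x axis, 85 mm apart
- stage: the microscope stand, fixed: white light base 270 mm (its x axis) x 200 mm x 35 mm high, a round frosted glass plate let in flush, and behind it an upright steel pole of 25 mm diameter, its top 290 mm above the bench, on a round foot of 56 mm diameter and 12 mm high; origin on the bench under the middle of the base; the glass plate's centre lies at x = -45 mm and the pole's axis at x = +95 mm in its frame
- stage_plate (a point): centre of the round frosted glass plate (95 mm diameter) of the stand, on its top surface; z is up, x points to the pole, 140 mm away
- collar_mid (a point): the stop collar clamped on the pole: dark steel ring, 44 mm diameter, 14 mm high, with a black thumb screw to one side (to 46 mm from the pole's axis); this point is at the middle of its height, on the pole's axis. It marks the height (world z) for the middle of the lens rim; it is clamped at a different height each time
- lens_center (a point): the hand lens: a round glass in a black rim of 76 mm diameter, 16 mm thick, with a straight black handle 18 mm wide and 16 mm thick in the same plane; lies flat on the bench at the start; 130 g. This point is the centre of the glass, at half the rim's thickness; z is square to the glass (up when level); the handle runs to -x, from 54 to 152 mm from this point; the lens balances about 60 mm from this point, towards the handle
- lens_grip (a point): point in the middle of the handle of the hand lens, 95 mm from the centre of the glass, at half the handle's thickness (8 mm above the bench at the start); x runs along the handle towards the glass, z is up; a grip of 15 to 30 N here keeps the lens from drooping
- pipette: bystander: a pipette lying on the bench, about 270 mm long and 32 mm high; leave it alone
- tip_box: bystander: grey box with pale lid, 125 x 85 x 61 mm; leave it alone
- timer: bystander: white timer standing up, 70 mm wide, 58 mm high; leave it alone
- marker: bystander: pen with black cap lying on the bench, 130 mm long, 13 mm thick; leave it alone
Things that resemble listed ones, but are neither listed nor needed, are in the scene too. Of the things that look like the part that bears lens_center, the larger one is meant.

How it is judged:
By the outcome, as a careful person would: the job done as asked, in the order asked, and still so for the second after the job is handed in, while the arm keeps its last pose, push and grip.
It also fails if it takes over 67 s, if anything falls off the work surface, if the arm or the gripper's body presses on something with over 40 N, if the wrist force passes 120 N, or if a joint passes its speed limit or range.

## Working session

There is one attempt and no reset: what is moved stays moved. The work goes in short steps, Python scripts to look and compute and a tool call to move; the robot and the scene stay as the last step left them, time stands still between calls to the robot, and variables do not carry over. Pictures are saved under pics/ and viewed, and the job is handed in when it is done.

Besides the shell and the picture viewer there is one more tool, called after ">>>" in YAML: its name, and indented under it one key for each argument. step_arm: Moves the arm, as the interface text tells. Its arguments: {"type":"object","properties":{"motion":{"type":"array","items":{"type":"array","items":{"type":"number"}}},"newtons":{"type":"number"}},"required":["motion"]}

```bash
mkdir -p pics; ls; python3 - <<'E'
from plant import r,capture
import cv2
print(r.get_state())
for n in("side","top"):
    c=capture(n);cv2.imwrite(f"pics/{n}0.png",c["image"][:,:,::-1]);print(n,c["pose"],c["fx"],c["cx"],c["cy"])
E
```

```text
pics
{'time_s': 0.0, 'joints': array([-4.94426604e+01,  2.05903106e+01,  6.34363189e-01, -1.84646907e-02,
       -7.01341028e+01, -1.65068166e+01]), 'qd': array([ 0.1839932 ,  0.0642238 ,  0.06265061, -0.00443966, -0.1155072 ,
       -0.09591925]), 'joint_torque': array([ 3.24252669e-04, -5.82723498e+01,  2.93041545e+01,  6.99675098e+00,
        6.74502837e-03, -2.27330665e-04]), 'tcp_pos': array([ 0.27488443, -0.61601168,  0.24464502]), 'eef_rot': array([ 1.79908729e+02, -8.94551374e-03, -1.55955758e+02]), 'contact_force': array([-1.30583786, -0.74437333, -0.17217451]), 'moment': array([-0.03189423, -0.03985374,  0.02153366]), 'gripper_width': 0.08768471854345786}
side [[-0.79234829 -0.34306872  0.50446808 -0.12019544]
 [-0.61001145  0.45688876 -0.64740922  0.82884886]
 [-0.00837994 -0.82070489 -0.57129087  0.88934556]
 [ 0.          0.          0.          1.        ]] 472.0393166554122 276.95152089011395 206.88154233082568
top [[-0.12514077 -0.96726406  0.22077141  0.3608769 ]
 [-0.99213841  0.12224478 -0.0267878  -0.0197848 ]
 [-0.00107728 -0.22238805 -0.97495764  1.06202093]
 [ 0.          0.          0.          1.        ]] 430.5538356336847 285.5347318251317 210.09491027897036
```

View pics/top0.png

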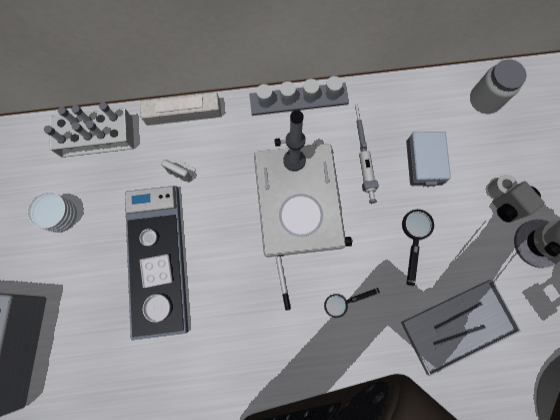

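View pics/side0.png

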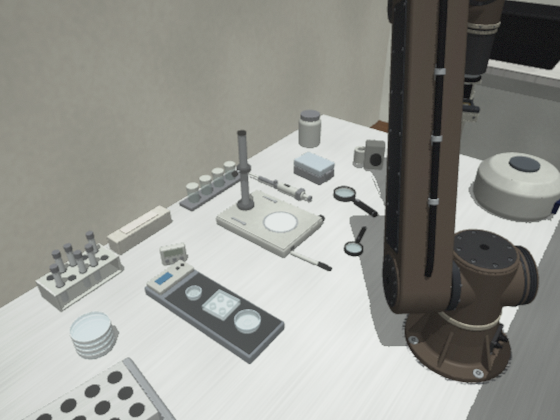

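```bash
python3 - <<'E'
from plant import spotter,capture
for n in("top","side"):
    for l in("dish_center","large_dish","four_well","warmer","stage","stage_plate","collar_mid","lens_center","lens_grip"):
        print(n,l,[(x["location"].round(4) if hasattr(x["location"],'round') else x["location"],round(x["p"],2)) for x in spotter.tip_of(n,l)[:3]])
E
```

```text
top dish_center [([0.7319, 0.2092, -0.0013], 0.72), ([0.4842, 0.2754, 0.0291], 0.3)]
top large_dish [([0.4034, 0.2766, 0.0307], 0.98), ([0.4875, 0.2771, 0.0307], 0.36)]
top four_well [([0.4857, 0.2794, 0.0275], 0.71)]
top warmer [([0.482, 0.282, -0.0007], 0.66)]
top stage [([0.4816, 0.2812, -0.002], 0.69), ([0.622, -0.0832, 0.0033], 0.63), ([0.4851, 0.2778, 0.0314], 0.5)]
top stage_plate [([0.5814, -0.0848, 0.0376], 0.76), ([0.4289, -0.3473, 0.0047], 0.49)]
top collar_mid [([0.716, -0.0781, 0.1704], 0.7)]
top lens_center [([0.525, -0.3663, 0.0082], 0.87), ([0.3547, -0.1414, 0.0018], 0.6)]
top lens_grip [([0.3709, -0.2018, 0.0049], 0.91), ([0.4298, -0.3407, 0.0095], 0.84)]
side dish_center [([0.5728, 0.2887, 0.037], 0.46)]
side large_dish []
side four_well [([0.4834, 0.2745, 0.027], 0.95), ([0.7214, -0.0821, 0.1738], 0.63)]
side warmer [([0.4829, 0.2845, 0.0039], 0.61)]
side stage [([0.6192, -0.0823, -0.0006], 0.9)]
side stage_plate [([0.5805, -0.0793, 0.0336], 0.59)]
side collar_mid [([0.5218, -0.3668, 0.0091], 0.52), ([0.7187, -0.0825, 0.1745], 0.45)]
side lens_center [([0.523, -0.366, 0.0083], 0.79), ([0.35, -0.1375, 0.003], 0.77)]
side lens_grip [([0.4327, -0.3421, 0.0057], 0.88), ([0.6811, -0.4232, 0.0025], 0.72), ([0.3698, -0.2031, 0.0025], 0.61)]
```

```bash
cat > h.py <<'E'
import numpy as np,cv2
from plant import r,capture,spotter
def pts(c):
    z=c["z_map"];v,u=np.mgrid[:z.shape[0],:z.shape[1]]
    P=np.stack([(u-c["cx"])/c["fx"]*z,(v-c["cy"])/c["fy"]*z,z],-1)
    W=P@c["pose"][:3,:3].T+c["pose"][:3,3];W[z<=0]=np.nan;return W
def onz(c,uv,h):
    d=c["pose"][:3,:3]@np.array([(uv[0]-c["cx"])/c["fx"],(uv[1]-c["cy"])/c["fy"],1]);o=c["pose"][:3,3]
    return o+d*(h-o[2])/d[2]
def pix(c,p):
    q=c["pose"][:3,:3].T@(np.asarray(p)-c["pose"][:3,3]);return np.array([q[0]/q[2]*c["fx"]+c["cx"],q[1]/q[2]*c["fy"]+c["cy"]])
E
python3 - <<'E'
from h import *
for n in("top","side"):
    c=capture(n);W=pts(c)
    def box(x,y,h,z0,z1):
        m=(abs(W[...,0]-x)<h)&(abs(W[...,1]-y)<h)&(W[...,2]>z0)&(W[...,2]<z1);return W[m]
    for nm,a in dict(dish=(.573,.287,.035,.038,.06),four=(.485,.278,.043,.038,.06),large=(.403,.277,.042,.038,.06),lens=(.524,-.366,.05,.009,.03),collar=(.718,-.081,.05,.16,.19),plate=(.581,-.082,.03,.02,.05)).items():
        p=box(*a)
        if len(p): 
            (cx,cy),rad=cv2.minEnclosingCircle(p[:,:2].astype(np.float32))
            print(n,nm,len(p),p.mean(0).round(4),'med z',np.median(p[:,2]).round(4),p.min(0).round(4),p.max(0).round(4),'circ',round(cx,4),round(cy,4),round(rad,4))
    for l in("lens_grip","lens_center"):
        for g in spotter.regions_of(n,l)[:2]:
            m=g["mask"];p=W[m];p=p[~np.isnan(p[:,0])];rc=cv2.minAreaRect(p[:,:2].astype(np.float32));print(l,round(g["p"],2),m.sum(),p.mean(0).round(4),rc)
    for s,(p0,k) in dict(plate=((.581,-.082,.035),70),col=((.718,-.081,.174),60),dish=((.573,.287,.044),60)).items():
        u,v=pix(c,p0).astype(int);h=k//2+10
        im=c["image"][max(0,v-h):v+h,max(0,u-h):u+h,::-1];print(s,u,v,h);cv2.imwrite(f"pics/{n}_{s}.png",cv2.resize(im,None,fx=6,fy=6,interpolation=cv2.INTER_CUBIC)[:600,:800])
E
```

```text
top dish 223 [0.5663 0.2881 0.043 ] med z 0.043 [0.5474 0.268  0.0387] [0.5854 0.3087 0.0492] circ 0.5667 0.2883 0.0205
top four 818 [0.4845 0.275  0.0444] med z 0.0444 [0.45   0.2397 0.038 ] [0.5191 0.3111 0.0497] circ 0.4845 0.2754 0.047
top large 597 [0.3986 0.2774 0.0452] med z 0.0453 [0.3689 0.2467 0.0394] [0.4292 0.3078 0.0508] circ 0.3988 0.2778 0.0313
top lens 607 [ 0.5196 -0.3695  0.0125] med z 0.0122 [ 0.4743 -0.4076  0.009 ] [ 0.5581 -0.3317  0.019 ] circ 0.515 -0.3682 0.045
top collar 265 [ 0.7096 -0.0746  0.1778] med z 0.1781 [ 0.6944 -0.1067  0.1662] [ 0.7348 -0.0388  0.1892] circ 0.716 -0.0725 0.0342
top plate 590 [ 0.5811 -0.082   0.035 ] med z 0.035 [ 0.5513 -0.1119  0.0287] [ 0.611  -0.052   0.0413] circ 0.5817 -0.0819 0.0405
lens_grip 0.64 566 [ 0.3551 -0.1564  0.0088] ((0.35206928849220276, -0.1775454729795456), (0.050298936665058136, 0.1339012235403061), 2.048920154571533)
lens_grip 0.57 1221 [ 0.4867 -0.359   0.0111] ((0.4719589948654175, -0.3443715274333954), (0.08016728609800339, 0.18817904591560364), 60.34869384765625)
lens_center 0.82 1154 [ 0.4901 -0.3592  
[... 1038 characters left out ...]
0523  0.0421] circ 0.5819 -0.0818 0.04
lens_grip 0.6 287 [ 0.3574 -0.1529  0.0101] ((0.37025192379951477, -0.17385008931159973), (0.04914615675806999, 0.13751715421676636), 22.786081314086914)
lens_grip 0.37 4603 [ 0.6199 -0.0683  0.05  ] ((0.957741379737854, -0.3248133361339569), (0.32321566343307495, 1.1565402746200562), 55.00513458251953)
lens_center 0.67 429 [ 0.4918 -0.3547  0.013 ] ((0.47788429260253906, -0.3412511348724365), (0.08837488293647766, 0.1823369562625885), 54.500022888183594)
lens_center 0.54 316 [ 0.3575 -0.1485  0.0098] ((0.371619313955307, -0.1688982993364334), (0.05588402971625328, 0.13010315597057343), 25.891624450683594)
plate 279 221 45
col 242 168 40
dish 192 290 40
```

```bash
cat >> h.py <<'E'
from scipy.spatial.transform import Rotation as Rn
def go(t,yaw,R=None,p=None):
    """shift in tool axes and tool-z turn to target position and tool yaw (down tool)"""
    s=r.get_state();p=s["tcp_pos"];Rm=Rn.from_euler('xyz',s["eef_rot"],degrees=True)
    d=Rm.inv().apply(np.asarray(t)-p)
    dy=(yaw-s["eef_rot"][2]+180)%360-180
    print('t',s['time_s'],'pos',p.round(4),'rot',s['eef_rot'].round(2),'j',s['joints'].round(1),'\n shift',d.round(4),'roll(rad)',round(-np.radians(dy),4),'F',s['contact_force'].round(2),'w',round(s['gripper_width'],4))
    return d,-np.radians(dy)
E
python3 -c "
from h import *
go([.568,.2885,.2],-176.3)"
```

```text
t 1.3 pos [ 0.2751 -0.6164  0.2455] rot [ 180.      0.   -155.95] j [-49.4  20.5   0.7  -0.  -70.1 -16.5] 
 shift [-0.6363  0.7069  0.0456] roll(rad) 0.3552 F [-0.58  0.98  0.45] w 0.0876
```

View pics/side_col.png

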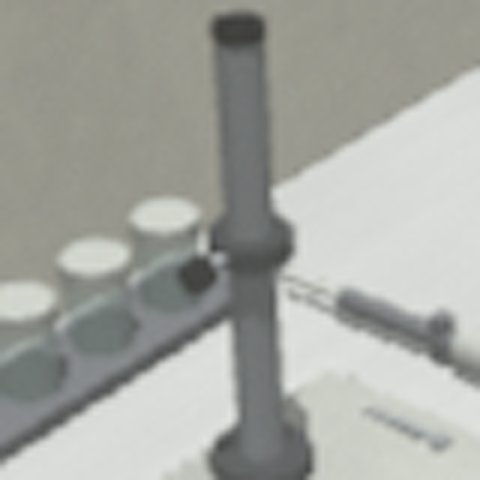

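View pics/top_col.png

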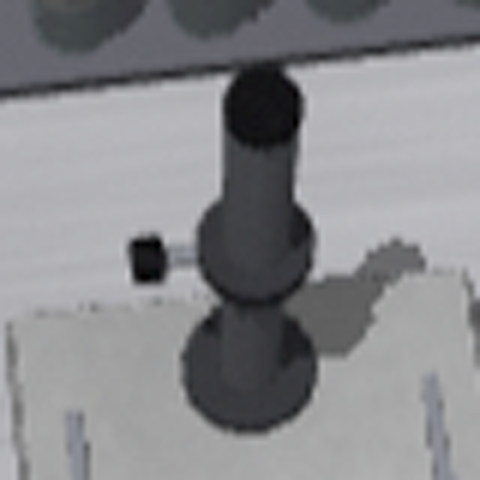

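>>> step_arm:
  motion:
    - [0.0876,-0.03,0.035,0,0.02]
    - [0.0876,-0.062,0.07,0,0.04]
    - [0.0876,-0.095,0.105,0,0.06]
    - [0.0876,-0.127,0.141,0,0.08]
    - [0.0876,-0.16,0.177,0,0.1]
  newtons: 6

```text
time_s: 1.92
tcp_pos: [0.3493, -0.3882, 0.2458]
eef_rot: [-180.0, 0.0, -161.7]
contact_force: [1.9, -0.1, -0.2]
gripper_width: 0.0874
```

```bash
python3 -c "
from h import *
go([.568,.2885,.22],-176.3)"
```

```text
t 1.925 pos [ 0.3493 -0.3882  0.2458] rot [-1.7997e+02  2.0000e-02 -1.6172e+02] j [-26.5   6.1 -18.4   0.  -65.5 -45.3] 
 shift [-0.4198  0.574   0.0257] roll(rad) 0.2544 F [ 1.88 -0.14 -0.22] w 0.0874
```

>>> step_arm:
  motion:
    - [0.0876,-0.035,0.047,0,0.03]
    - [0.0876,-0.07,0.095,0,0.06]
    - [0.0876,-0.105,0.143,0,0.09]
    - [0.0876,-0.14,0.191,0,0.12]
    - [0.0876,-0.175,0.239,0,0.15]

```text
time_s: 2.55
tcp_pos: [0.4404, -0.1057, 0.2461]
eef_rot: [-180.0, 0.1, -170.3]
contact_force: [0.8, -0.1, 0.1]
gripper_width: 0.0877
```

```bash
python3 -c "
from h import *
go([.568,.2885,.22],-176.3)"
```

```text
t 2.55 pos [ 0.4404 -0.1057  0.2461] rot [-1.7999e+02  8.0000e-02 -1.7032e+02] j [ 11.6  -1.  -25.9   0.  -65.  -91.9] 
 shift [-0.192   0.3672  0.0264] roll(rad) 0.1044 F [ 0.83 -0.08  0.05] w 0.0877
```

>>> step_arm:
  motion:
    - [0.0876,-0.025,0.05,0.003,0.02]
    - [0.0876,-0.055,0.105,0.006,0.04]
    - [0.0876,-0.083,0.158,0.01,0.06]
    - [0.0876,-0.11,0.21,0.015,0.08]
    - [0.0876,-0.138,0.264,0.02,0.1]

```text
time_s: 3.18
tcp_pos: [0.5318, 0.1779, 0.2258]
eef_rot: [180.0, 0.0, -176.0]
contact_force: [1.4, -0.7, 0.3]
gripper_width: 0.0873
```

```bash
python3 -c "
from h import *
go([.568,.2885,.22],-176.3)
c=capture('wrist');cv2.imwrite('pics/w1.png',c['image'][:,:,::-1]);print(c['pose'],pix(c,[.568,.2885,.044]))"
```

```text
t 3.175 pos [0.5318 0.1779 0.2258] rot [ 1.7998e+02  5.0000e-02 -1.7602e+02] j [  38.5   10.6  -15.7    0.   -63.7 -124.5] 
 shift [-0.0438  0.1078  0.0059] roll(rad) 0.0049 F [ 1.42 -0.69  0.32] w 0.0873
[[-0.06919352  0.96148391  0.2660093   0.46014324]
 [ 0.99760204  0.06627234  0.01995347  0.17378894]
 [ 0.00155588  0.26675207 -0.96376393  0.36422006]
 [ 0.          0.          0.          1.        ]] [391.12052825 243.20298009]
```

View pics/w1.png

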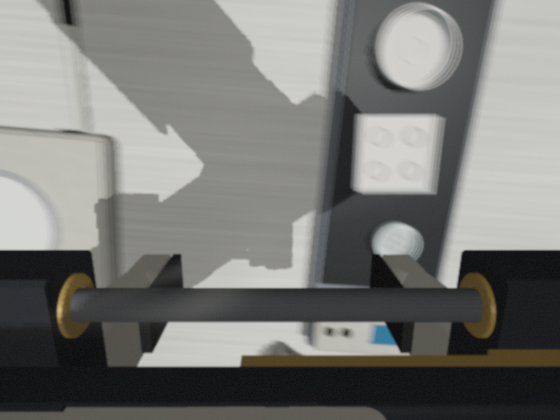

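>>> step_arm:
  motion:
    - [0.07,-0.015,0.036,0.012,0.005]
    - [0.07,-0.029,0.072,0.025,0.005]
    - [0.07,-0.044,0.1,0.04,0.005]
    - [0.07,-0.044,0.108,0.056,0.005]
    - [0.07,-0.044,0.108,0.056,0.005]

```text
time_s: 3.85
tcp_pos: [0.5668, 0.2862, 0.1678]
eef_rot: [-179.9, -0.2, -176.3]
contact_force: [-0.1, 0.2, -0.5]
gripper_width: 0.0703
```

```bash
python3 -c "
from h import *
go([.568,.2885,.052],-176.3)
c=capture('wrist');cv2.imwrite('pics/w2.png',c['image'][:,:,::-1]);print(c['fx'],pix(c,[.568,.2885,.044]),pix(c,[.568,.2885,.037]))
W=pts(c)
print(spotter.tip_of('wrist','dish_center'))
m=(abs(W[...,0]-.57)<.035)&(abs(W[...,1]-.288)<.035)&(W[...,2]>.038)&(W[...,2]<.06)
p=W[m];print(len(p),p.mean(0),p.min(0),p.max(0),cv2.minEnclosingCircle(p[:,:2].astype(np.float32)))
"
```

```text
t 3.85 pos [0.5668 0.2862 0.1678] rot [-1.7989e+02 -1.6000e-01 -1.7627e+02] j [  44.4   20.2  -10.5   -0.   -59.5 -130.6] 
 shift [-0.0017  0.0024  0.1158] roll(rad) 0.0005 F [-0.11  0.19 -0.47] w 0.0703
366.9924052505743 [277.77240462 216.59128734] [277.73726768 214.13508892]
[{'location': [0.5689, 0.2904, 0.0424], 'p': 0.68}]
2233 [0.56709953 0.29081619 0.04311138] [0.547639   0.27134877 0.03815143] [0.58794208 0.31069188 0.04535591] ((0.5678406953811646, 0.2908462584018707), 0.02034073695540428)
```

View pics/w2.png

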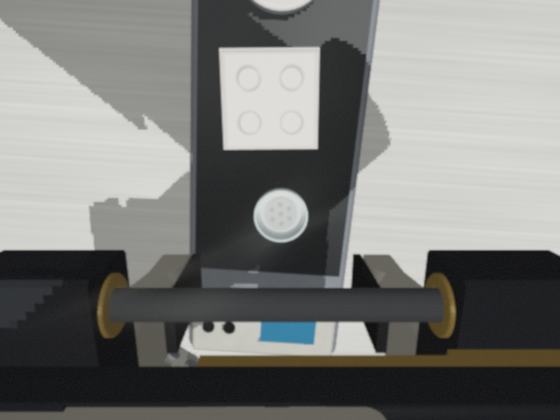

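>>> step_arm:
  motion:
    - [0.066,-0.0015,0.0035,0.03,0]
    - [0.066,-0.0015,0.0035,0.065,0]
    - [0.066,-0.0015,0.0035,0.095,0]
    - [0.066,-0.0015,0.0035,0.105,0]
    - [0.066,-0.0015,0.0035,0.105,0]

```text
time_s: 4.58
tcp_pos: [0.5694, 0.2899, 0.0652]
eef_rot: [180.0, 0.0, -176.3]
contact_force: [-0.3, -0.2, 1.2]
gripper_width: 0.066
```

```bash
python3 -c "
from h import *
go([.568,.290,.052],-176.3)
c=capture('side');cv2.imwrite('pics/s2.png',cv2.resize(c['image'][210:350,100:300,::-1],None,fx=4,fy=4))"
```

```text
t 4.575 pos [0.5694 0.2899 0.0652] rot [ 1.800e+02  2.000e-02 -1.763e+02] j [  44.5   26.4  -16.1    0.   -47.5 -130.8] 
 shift [0.0014 0.0001 0.0132] roll(rad) -0.0 F [-0.32 -0.22  1.24] w 0.066
```

View pics/s2.png

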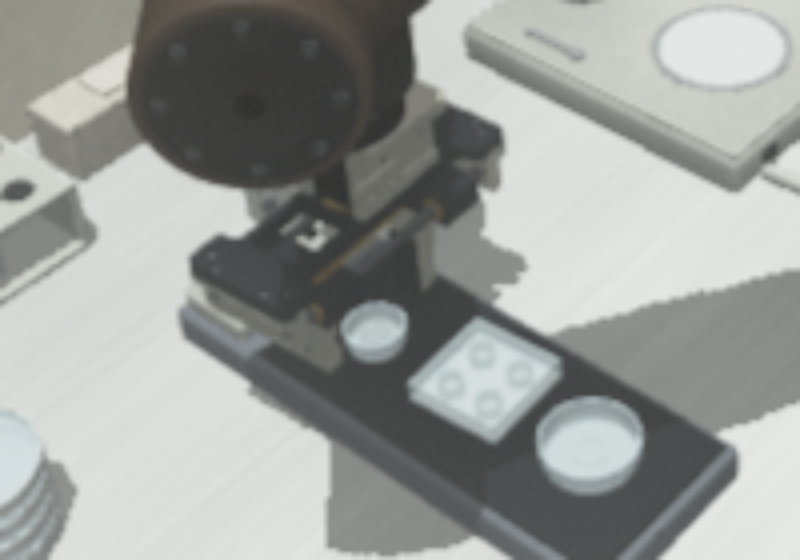

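>>> step_arm:
  motion:
    - [0.066,0.001,0,0.008,0]
    - [0.066,0.001,0,0.012,0]
    - [0.05,0.001,0,0.012,0]
    - [0.03,0.001,0,0.012,0]
    - [0.03,0.001,0,0.012,0]
  newtons: 6

```text
time_s: 5.25
tcp_pos: [0.5682, 0.2903, 0.0527]
eef_rot: [180.0, 0.0, -176.3]
contact_force: [-0.4, 0.6, -0.9]
gripper_width: 0.0418
```

>>> step_arm:
  motion:
    - [0.03,0,0,0,0]
    - [0.03,0,0,0,0]
    - [0.03,0,0,0,0]
    - [0.03,0,0,0,0]

```text
time_s: 5.75
tcp_pos: [0.5682, 0.2903, 0.0527]
eef_rot: [180.0, 0.0, -176.3]
contact_force: [-0.2, 0.8, 1.6]
gripper_width: 0.0395
```

```bash
python3 -c "
from h import *
go([.568,.290,.052],-176.3)
c=capture('side');cv2.imwrite('pics/s3.png',cv2.resize(c['image'][210:350,100:300,::-1],None,fx=4,fy=4))"
```

```text
t 5.75 pos [0.5682 0.2903 0.0527] rot [ 1.7999e+02  1.0000e-02 -1.7629e+02] j [  44.6   27.2  -16.8    0.   -46.  -130.8] 
 shift [ 0.0002 -0.0003  0.0007] roll(rad) 0.0003 F [-0.18  0.78  1.59] w 0.0395
```

View pics/s3.png

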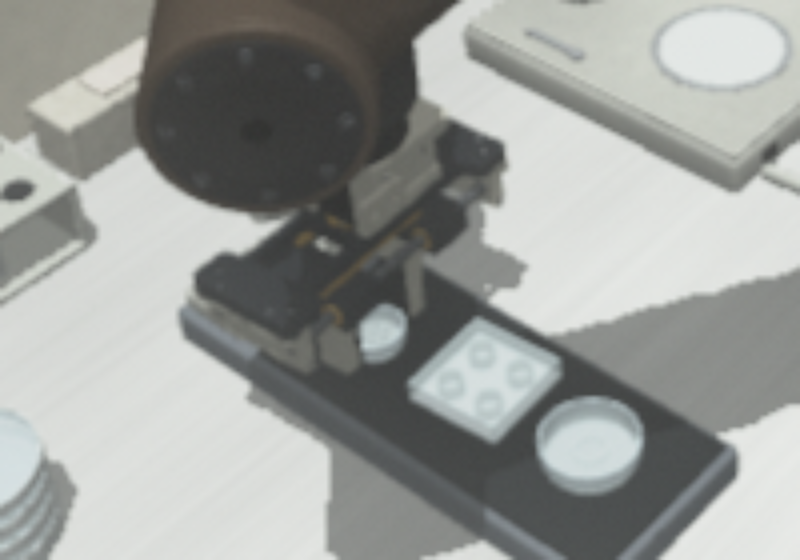

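>>> step_arm:
  motion:
    - [0.03,0,0,-0.005,0]
    - [0.03,0,0,-0.015,0]
    - [0.03,0,0,-0.032,0]
    - [0.03,0,0,-0.05,0]
    - [0.03,0,0,-0.07,0]

```text
time_s: 6.42
tcp_pos: [0.5682, 0.2903, 0.1244]
eef_rot: [180.0, 0.0, -176.3]
contact_force: [0.3, -0.1, -0.7]
gripper_width: 0.0399
```

```bash
python3 -c "
from h import *
go([.5812,-.0818,.15],-179)
c=capture('side');cv2.imwrite('pics/s4.png',cv2.resize(c['image'][180:320,100:300,::-1],None,fx=4,fy=4))
c=capture('top');W=pts(c)
# plate by brightness/hough
g=cv2.cvtColor(c['image'],cv2.COLOR_RGB2GRAY)
print(spotter.tip_of('top','stage_plate'),spotter.tip_of('side','stage_plate'))
for n in('top','side'):
  c=capture(n)
  for m in spotter.regions_of(n,'stage_plate')[:2]:
    k=m['mask'];cs=max(cv2.findContours(k.astype(np.uint8),0,1)[0],key=len);e=cv2.fitEllipse(cs);print(n,m['p'],k.sum(),e,onz(c,e[0],.035))
"
```

```text
t 6.425 pos [0.5682 0.2903 0.1244] rot [ 1.7997e+02  4.0000e-02 -1.7628e+02] j [  44.6   22.7  -13.     0.   -54.2 -130.8] 
 shift [ 0.0112 -0.3722 -0.0258] roll(rad) 0.0474 F [ 0.34 -0.07 -0.68] w 0.0399
[{'location': [0.5803, -0.0837, 0.0347], 'p': 0.77}] [{'location': [0.5773, -0.0816, 0.035], 'p': 0.89}]
top 0.75 8764 ((299.4140625, 202.1111297607422), (92.51022338867188, 125.52073669433594), 169.85226440429688) [ 0.60912315 -0.08435218  0.035     ]
side 0.88 4331 ((268.2057189941406, 218.3514862060547), (60.69818115234375, 107.56958770751953), 113.22924041748047) [ 0.61813436 -0.07453582  0.035     ]
```

View pics/s4.png

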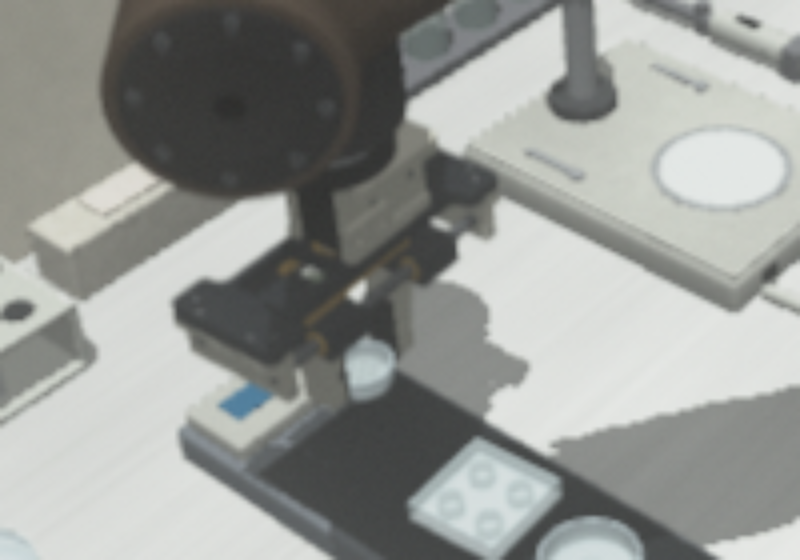

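View pics/top_plate.png

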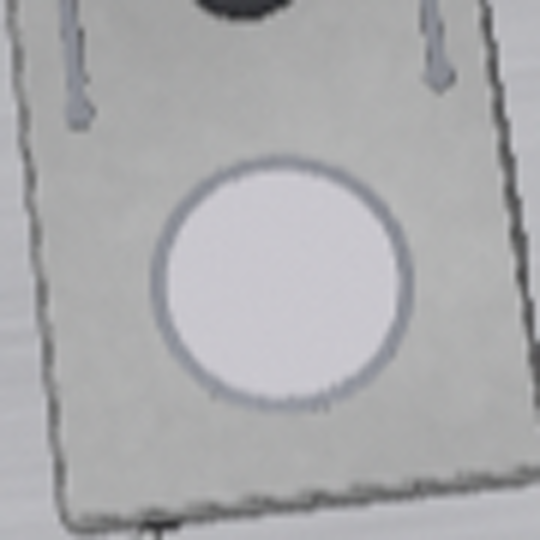

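```bash
python3 -c "
from h import *
for n,c0,t in(('top',(301,215),150),('side',(280,221),150)):
  c=capture(n);g=cv2.cvtColor(c['image'],cv2.COLOR_RGB2GRAY)
  v=int(g[c0[1]-8:c0[1]+8,c0[0]-8:c0[0]+8].mean())
  f=np.zeros((422,562),np.uint8);img=cv2.GaussianBlur(g,(3,3),0).copy()
  cv2.floodFill(img,f,c0,255,12,12,4|(255<<8)|cv2.FLOODFILL_FIXED_RANGE|cv2.FLOODFILL_MASK_ONLY)
  k=f[1:-1,1:-1];cs=max(cv2.findContours(k,0,1)[0],key=len);e=cv2.fitEllipse(cs);print(n,v,k.sum()/255,e,onz(c,e[0],.035))
"
```

```text
top 210 1072.0 ((300.5362854003906, 214.84336853027344), (35.536563873291016, 36.6071662902832), 95.18679809570312) [ 0.57705508 -0.08283636  0.035     ]
side 228 412.0 ((280.0588073730469, 221.50076293945312), (16.794103622436523, 28.768207550048828), 89.53282928466797) [ 0.57933892 -0.0834938   0.035     ]
```

>>> step_arm:
  motion:
    - [0.03,0.002,-0.03,-0.005,0.01]
    - [0.03,0.004,-0.075,-0.015,0.02]
    - [0.03,0.006,-0.125,-0.02,0.03]
    - [0.03,0.008,-0.175,-0.026,0.04]
    - [0.03,0.01,-0.225,-0.026,0.047]

```text
time_s: 7.55
tcp_pos: [0.5724, 0.0627, 0.1492]
eef_rot: [180.0, 0.0, -179.0]
contact_force: [1.3, 0.0, 0.7]
gripper_width: 0.0396
```

```bash
python3 -c "
from h import *
go([.5812,-.0818,.15],-179)
"
```

```text
t 7.55 pos [0.5724 0.0627 0.1492] rot [ 1.7999e+02  5.0000e-02 -1.7901e+02] j [  25.7   15.9  -19.6    0.   -54.5 -114.7] 
 shift [-0.0063 -0.1446 -0.0008] roll(rad) -0.0002 F [1.26 0.01 0.65] w 0.0396
```

>>> step_arm:
  motion:
    - [0.03,-0.001,-0.02,0,0]
    - [0.03,-0.003,-0.055,0,0]
    - [0.03,-0.004,-0.1,0,0]
    - [0.03,-0.005,-0.135,0,0]
    - [0.03,-0.006,-0.144,0,0]

```text
time_s: 8.18
tcp_pos: [0.5808, -0.0808, 0.1484]
eef_rot: [-180.0, -0.0, -179.1]
contact_force: [-0.7, -0.0, -0.9]
gripper_width: 0.0398
```

```bash
python3 -c "
from h import *
go([.5785,-.082,.058],-179)
c=capture('wrist');cv2.imwrite('pics/w5.png',c['image'][:,:,::-1])
print(spotter.tip_of('wrist','stage_plate'),spotter.tip_of('wrist','dish_center'),pix(c,[.5785,-.082,.035]))
"
```

```text
t 8.175 pos [ 0.5808 -0.0808  0.1484] rot [-1.7999e+02 -3.0000e-02 -1.7911e+02] j [  11.2   16.9  -18.2    0.   -54.9 -100.3] 
 shift [ 0.0023 -0.0011  0.0904] roll(rad) -0.0019 F [-0.74 -0.05 -0.94] w 0.0398
[{'location': [0.5744, -0.0802, 0.0339], 'p': 0.97}] [{'location': [0.5802, -0.0809, 0.1369], 'p': 0.7}] [272.82736323 215.18348868]
```

View pics/w5.png

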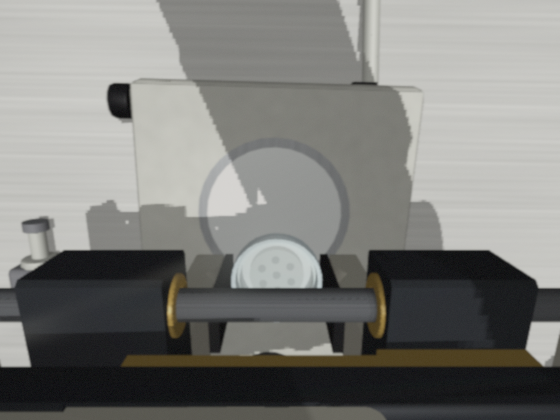

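```bash
python3 -c "
from h import *
c=capture('wrist')
for r_ in(.0475,.05):
  for x in (.577,.579):
    print(r_,x,[pix(c,[x+a*r_,-.081+b*r_,.035]).round(1) for a,b in((-1,0),(0,1),(0,-1))])
im=c['image'][120:270,180:370,::-1];cv2.imwrite('pics/w5c.png',cv2.resize(im,None,fx=4,fy=4,interpolation=cv2.INTER_CUBIC))
"
```

```text
0.0475 0.577 [array([272.5, 144.8]), array([338.3, 213.7]), array([204.7, 211.5])]
0.0475 0.579 [array([272.5, 147.8]), array([338.2, 216.4]), array([204.8, 214.3])]
0.05 0.577 [array([272.6, 141. ]), array([341.8, 213.7]), array([201.1, 211.5])]
0.05 0.579 [array([272.5, 144. ]), array([341.7, 216.4]), array([201.2, 214.2])]
```

View pics/w5c.png

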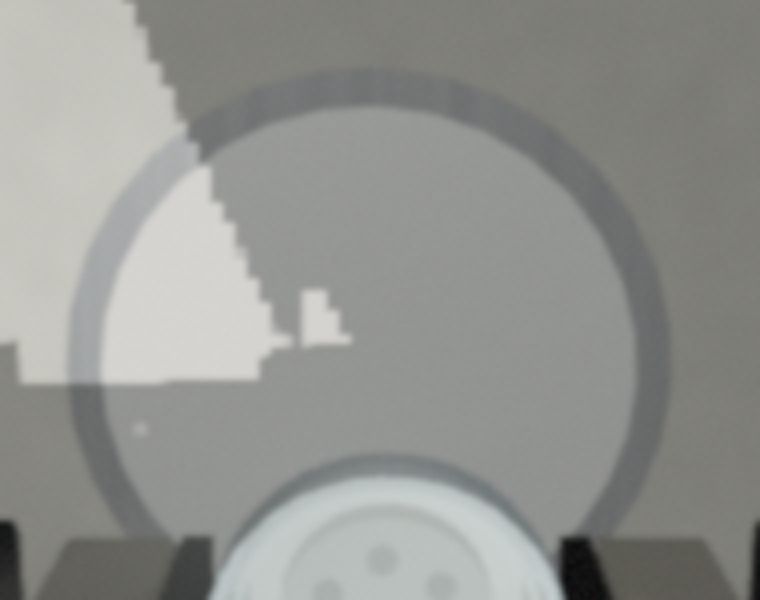

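>>> step_arm:
  motion:
    - [0.03,0.001,0,0.015,0]
    - [0.03,0.0028,0,0.04,0]
    - [0.03,0.0028,0,0.065,0]
    - [0.03,0.0028,0,0.08,0]
    - [0.03,0.0028,0,0.083,0]

```text
time_s: 9.0
tcp_pos: [0.5778, -0.0785, 0.0642]
eef_rot: [-180.0, -0.1, -178.9]
contact_force: [0.1, -0.1, 0.3]
gripper_width: 0.0396
```

```bash
python3 -c "
from h import *
go([.578,-.081,.0577],-179)
c=capture('side');cv2.imwrite('pics/s6.png',cv2.resize(c['image'][150:290,180:380,::-1],None,fx=4,fy=4))"
```

```text
t 9.0 pos [ 0.5778 -0.0785  0.0642] rot [-1.7998e+02 -1.3000e-01 -1.7894e+02] j [  11.5   22.3  -23.5   -0.   -44.4 -100.4] 
 shift [-0.0002 -0.0025  0.0065] roll(rad) 0.0011 F [ 0.07 -0.1   0.31] w 0.0396
```

View pics/s6.png

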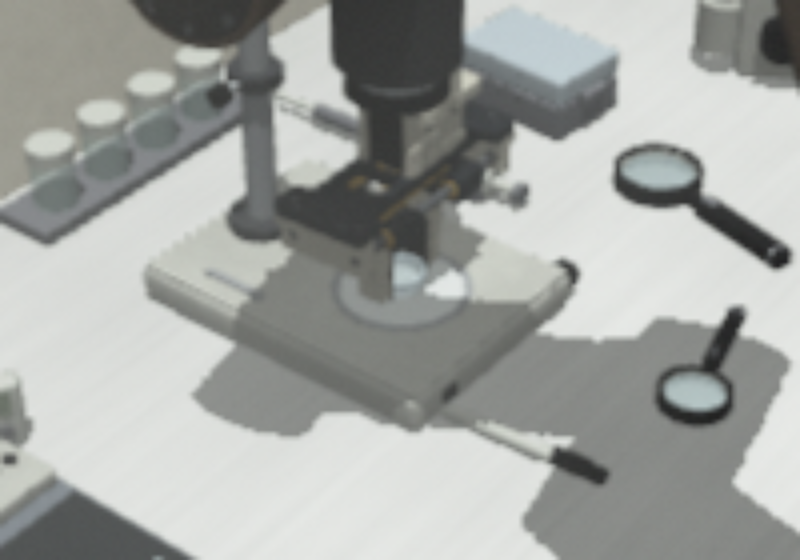

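>>> step_arm:
  motion:
    - [0.03,0,-0.002,0.002,0]
    - [0.03,0,-0.0025,0.004,0]
    - [0.03,0,-0.0025,0.0055,0]
    - [0.03,0,-0.0025,0.006,0]
    - [0.03,0,-0.0025,0.006,0]

```text
time_s: 9.68
tcp_pos: [0.5785, -0.0814, 0.0596]
eef_rot: [180.0, 0.0, -179.0]
contact_force: [0.5, -0.0, 0.4]
gripper_width: 0.0397
```

```bash
python3 -c "
from h import *
go([.578,-.081,.0577],-179)
"
```

```text
t 9.675 pos [ 0.5785 -0.0814  0.0596] rot [ 180.      0.   -178.99] j [  11.2   22.6  -23.7   -0.   -43.7 -100.1] 
 shift [0.0005 0.0004 0.0019] roll(rad) 0.0002 F [ 0.51 -0.01  0.36] w 0.0397
```

>>> step_arm:
  motion:
    - [0.03,0.0005,0,0.001,0]
    - [0.03,0.0005,0,0.0015,0]
    - [0.03,0.0005,0,0.002,0]
    - [0.03,0.0005,0,0.002,0]

```text
time_s: 10.18
tcp_pos: [0.578, -0.0814, 0.0577]
eef_rot: [-180.0, -0.0, -179.0]
contact_force: [-0.1, -0.4, 1.3]
gripper_width: 0.0399
```

```bash
python3 -c "
from h import *
go([.578,-.081,.0577],-179)
"
```

```text
t 10.175 pos [ 0.578  -0.0814  0.0577] rot [-180.     -0.   -178.98] j [  11.2   22.8  -23.8    0.   -43.4 -100.2] 
 shift [-0.      0.0004 -0.    ] roll(rad) 0.0004 F [-0.14 -0.4   1.35] w 0.0399
```

>>> step_arm:
  motion:
    - [0.03,0,0,0.0005,0]
    - [0.03,0,0,0.0007,0]
    - [0.03,0,0,0.0007,0]

```text
time_s: 10.55
tcp_pos: [0.578, -0.0814, 0.0576]
eef_rot: [-180.0, 0.0, -179.0]
contact_force: [-2.9, 1.5, 8.3]
gripper_width: 0.0396
```

>>> step_arm:
  motion:
    - [0.042,0,0,0,0]
    - [0.047,0,0,0,0]
    - [0.052,0,0,0,0]
    - [0.06,0,0,0,0]
    - [0.066,0,0,0,0]

```text
time_s: 11.18
tcp_pos: [0.578, -0.0814, 0.0568]
eef_rot: [-180.0, -0.0, -179.0]
contact_force: [-0.3, 1.4, 0.6]
gripper_width: 0.0639
```

>>> step_arm:
  motion:
    - [0.066,0,0,-0.02,0]
    - [0.066,0,0,-0.05,0]
    - [0.066,0,0,-0.09,0]
    - [0.066,0,0,-0.13,0]
    - [0.066,0,0,-0.13,0]

```text
time_s: 11.8
tcp_pos: [0.5799, -0.0813, 0.1905]
eef_rot: [180.0, 0.4, -179.0]
contact_force: [0.2, -0.1, -0.9]
gripper_width: 0.0656
```

```bash
python3 -c "
from h import *
go([.43,-.344,.2],180-14.5)
c=capture('wrist');cv2.imwrite('pics/w7.png',c['image'][:,:,::-1])
W=pts(c)
print(spotter.tip_of('wrist','stage_plate'),spotter.tip_of('wrist','dish_center'))
m=(abs(W[...,0]-.578)<.04)&(abs(W[...,1]+.081)<.04)&(W[...,2]>.042)&(W[...,2]<.06)
p=W[m];print(len(p),p.mean(0),p.min(0),p.max(0),cv2.minEnclosingCircle(p[:,:2].astype(np.float32)))
"
```

```text
t 11.8 pos [ 0.5799 -0.0813  0.1905] rot [ 179.98    0.38 -178.95] j [ 1.120e+01  1.440e+01 -1.570e+01  1.000e-01 -5.960e+01 -1.001e+02] 
 shift [ 0.1547 -0.2599 -0.0106] roll(rad) 0.2713 F [ 0.15 -0.14 -0.94] w 0.0656
[] [{'location': [0.5774, -0.0805, 0.0466], 'p': 0.61}]
2020 [ 0.57675766 -0.07978385  0.04808649] [ 0.55731437 -0.0990736   0.0420059 ] [ 0.59747928 -0.06030746  0.05092787] ((0.5774466395378113, -0.0797630026936531), 0.02019180916249752)
```

View pics/w7.png

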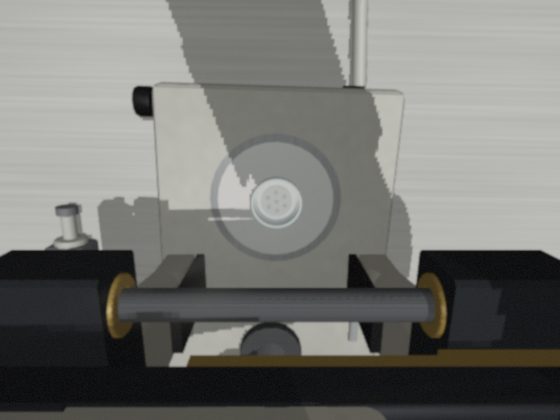

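>>> step_arm:
  motion:
    - [0.066,0.02,-0.04,0,0.05]
    - [0.05,0.05,-0.085,0,0.11]
    - [0.05,0.08,-0.135,0,0.17]
    - [0.05,0.11,-0.185,0,0.23]
    - [0.05,0.137,-0.23,0,0.27]

```text
time_s: 12.58
tcp_pos: [0.4433, -0.315, 0.1856]
eef_rot: [180.0, -0.1, 165.5]
contact_force: [0.8, 0.2, -0.5]
gripper_width: 0.0498
```

```bash
python3 -c "
from h import *
go([.43,-.344,.2],180-14.5)
c=capture('wrist');cv2.imwrite('pics/w8.png',c['image'][:,:,::-1])
print(spotter.tip_of('wrist','lens_center'),spotter.tip_of('wrist','lens_grip'))
c=capture('top');cv2.imwrite('pics/t8.png',cv2.resize(c['image'][190:300,340:480,::-1],None,fx=5,fy=5,interpolation=cv2.INTER_CUBIC))
"
```

```text
t 12.575 pos [ 0.4433 -0.315   0.1856] rot [ 1.7999e+02 -1.3000e-01  1.6545e+02] j [-14.8  11.1 -20.7  -0.  -58.3 -89.8] 
 shift [ 0.0056 -0.0314 -0.0144] roll(rad) -0.0008 F [ 0.82  0.17 -0.51] w 0.0498
[{'location': [0.5211, -0.3678, 0.0081], 'p': 0.82}, {'location': [0.3554, -0.136, 0.0092], 'p': 0.68}] [{'location': [0.4332, -0.344, 0.0069], 'p': 0.7}, {'location': [0.3683, -0.2063, 0.0071], 'p': 0.66}]
```

View pics/w8.png

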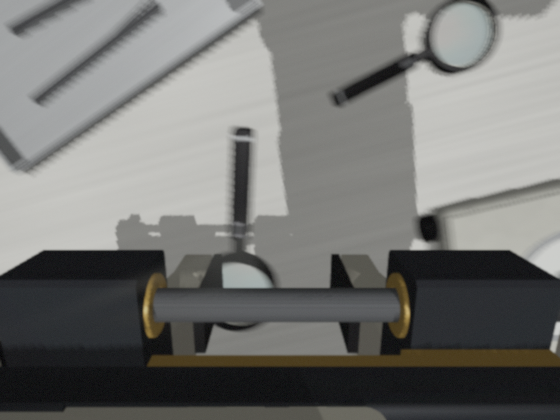

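```bash
python3 -c "
from h import *
c=capture('wrist');g=cv2.cvtColor(c['image'],cv2.COLOR_RGB2GRAY)
m=(g<75).astype(np.uint8);m[:,:200]=0;m[:,290:]=0;m[:120]=0;m[246:]=0
n,l,st,ce=cv2.connectedComponentsWithStats(m);i=1+np.argmax(st[1:,4]);print(st[i])
rows=[]
for v in range(128,246,3):
  u=np.where((l[v]==i))[0]
  if len(u):
    p=onz(c,(u.mean(),v),.014);rows.append(p);
    if v%12==8: print(v,u.min(),u.max(),p.round(4))
rows=np.array(rows);f=cv2.fitLine(rows[3:-6,:2].astype(np.float32),cv2.DIST_HUBER,0,.001,.001).ravel();print(f,np.degrees(np.arctan2(f[1],f[0])))
e=onz(c,(243,130),.016);print('end',e)
for n in ('top','wrist'):
  c=capture(n);W=pts(c);print(n)
  for k in spotter.regions_of(n,'lens_center')[:2]:
    p=W[k['mask']];p=p[~np.isnan(p[:,0])];p=p[(p[:,2]>.003)&(p[:,2]<.025)]
    f=cv2.fitLine(p[:,:2].astype(np.float32),cv2.DIST_L2,0,.001,.001).ravel();print(k['p'],f,p[:,:2].min(0),p[:,:2].max(0))
"
```

```text
[ 233  142   23  104 1789]
152 236 255 [ 0.3974 -0.3275  0.014 ]
164 235 254 [ 0.4068 -0.331   0.014 ]
176 235 254 [ 0.4166 -0.3338  0.014 ]
188 235 253 [ 0.4265 -0.3371  0.014 ]
200 234 253 [ 0.4365 -0.3404  0.014 ]
212 234 252 [ 0.4468 -0.3438  0.014 ]
224 234 252 [ 0.4574 -0.3463  0.014 ]
236 234 251 [ 0.4681 -0.3496  0.014 ]
[ 0.9523929  -0.30487344  0.42804956 -0.33755925] -17.75055
end [ 0.3795484  -0.32435967  0.016     ]
top
wrist
0.71 [ 0.96799254 -0.25097907  0.46366566 -0.3454973 ] [ 0.37773985 -0.39590246] [ 0.56107147 -0.31452267]
0.66 [ 0.20078157 -0.979636    0.35776106 -0.15533559] [ 0.32748645 -0.24510507] [ 0.38289316 -0.10807478]
```

View pics/t8.png

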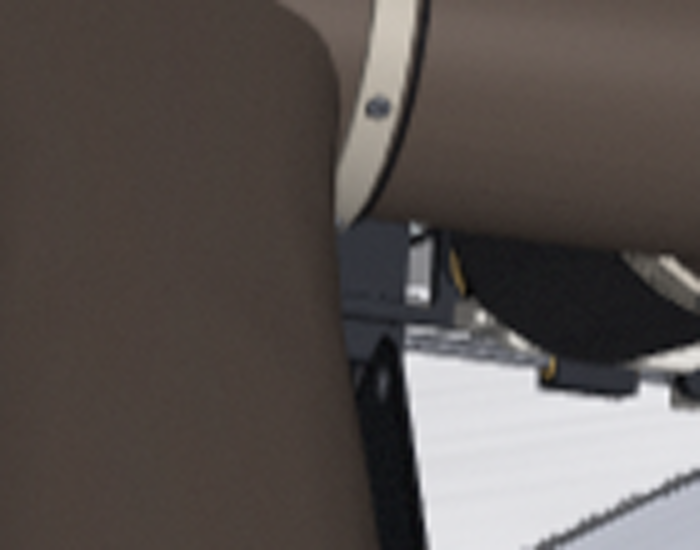

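```bash
python3 -c "
from h import *
go([.4365,-.3405,.07],162.25)"
```

```text
t 13.025 pos [ 0.4457 -0.3129  0.1866] rot [ 1.8000e+02 -3.0000e-02  1.6565e+02] j [-14.4  11.1 -20.6  -0.  -58.3 -89.9] 
 shift [ 0.002  -0.029   0.1166] roll(rad) 0.0593 F [0.64 0.52 0.6 ] w 0.0501
```

>>> step_arm:
  motion:
    - [0.05,0.001,-0.015,0.03,0.03]
    - [0.05,0.002,-0.029,0.06,0.059]
    - [0.05,0.002,-0.029,0.09,0.059]
    - [0.05,0.002,-0.029,0.116,0.059]
    - [0.05,0.002,-0.029,0.116,0.059]

```text
time_s: 13.65
tcp_pos: [0.4351, -0.3402, 0.0691]
eef_rot: [180.0, -0.2, 162.2]
contact_force: [-0.4, -0.1, -0.5]
gripper_width: 0.0501
```

```bash
python3 -c "
from h import *
go([.4365,-.3405,.021],162.25)
c=capture('wrist');cv2.imwrite('pics/w9.png',c['image'][:,:,::-1])
g=cv2.cvtColor(c['image'],cv2.COLOR_RGB2GRAY)
for v in range(120,250,10):
  u=np.where(g[v,200:350]<75)[0]+200
  if len(u): print(v,u.min(),u.max(),onz(c,(u.mean(),v),.016).round(4))
go([.4365,-.3405,.021],162.25)
c=capture('side');cv2.imwrite('pics/s9.png',cv2.resize(c['image'][150:290,280:450,::-1],None,fx=4,fy=4))"
```

```text
t 13.65 pos [ 0.4351 -0.3402  0.0691] rot [179.99  -0.24 162.24] j [-17.7  19.6 -27.1  -0.  -43.5 -90. ] 
 shift [-0.0016  0.0002  0.0481] roll(rad) -0.0003 F [-0.37 -0.08 -0.45] w 0.0501
150 258 289 [ 0.3833 -0.3239  0.016 ]
170 258 289 [ 0.3931 -0.3271  0.016 ]
180 258 289 [ 0.3982 -0.3287  0.016 ]
190 258 289 [ 0.4033 -0.3304  0.016 ]
200 258 289 [ 0.4085 -0.3321  0.016 ]
210 259 288 [ 0.4137 -0.3338  0.016 ]
220 259 288 [ 0.4191 -0.3355  0.016 ]
230 260 288 [ 0.4258 -0.3331  0.016 ]
240 260 289 [ 0.4305 -0.3375  0.016 ]
t 13.7 pos [ 0.4361 -0.3408  0.0706] rot [-1.7999e+02 -1.0000e-01  1.6225e+02] j [-17.7  19.5 -27.    0.  -43.6 -90. ] 
 shift [-0.0004  0.0004  0.0496] roll(rad) -0.0 F [0.19 0.15 0.79] w 0.0495
```

View pics/w9.png

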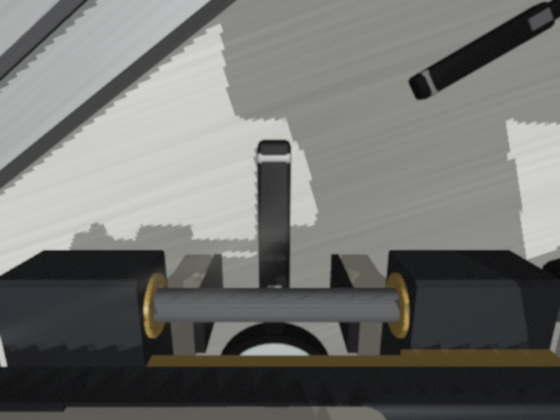

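View pics/s9.png

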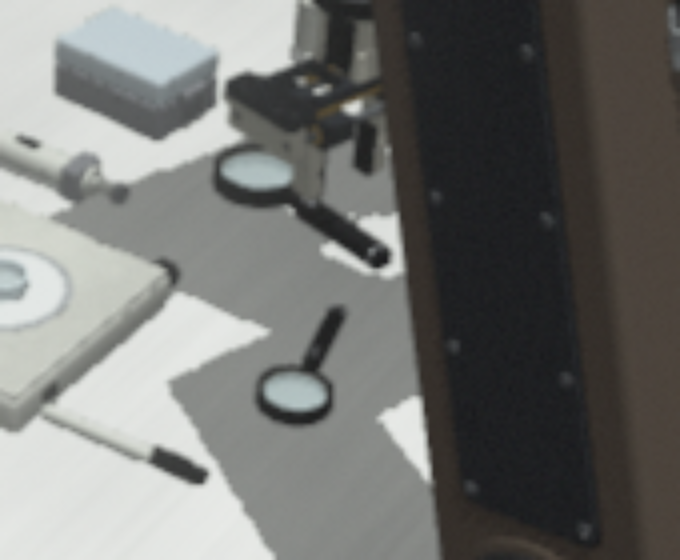

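>>> step_arm:
  motion:
    - [0.05,0,0,0.015,0]
    - [0.05,0,0,0.032,0]
    - [0.05,0,0,0.045,0]
    - [0.05,0,0,0.049,0]
    - [0.05,0,0,0.049,0]

```text
time_s: 14.38
tcp_pos: [0.4359, -0.3414, 0.0218]
eef_rot: [-180.0, -0.0, 162.2]
contact_force: [0.7, 0.0, 0.9]
gripper_width: 0.0497
```

>>> step_arm:
  motion:
    - [0.03,0,0,0,0]
    - [0.02,0,0,0,0]
    - [0.01,0,0,0,0]
    - [0.01,0,0,0,0]
    - [0.01,0,0,0,0]
  newtons: 25

```text
time_s: 15.0
tcp_pos: [0.436, -0.3414, 0.0221]
eef_rot: [-180.0, 0.0, 162.2]
contact_force: [-0.2, 1.2, 1.7]
gripper_width: 0.0176
```

```bash
python3 -c "
from h import *
go([.4365,-.3405,.021],162.25)
print(r.get_state()['moment'])
c=capture('wrist');cv2.imwrite('pics/w10.png',c['image'][:,:,::-1])"
```

```text
t 15.0 pos [ 0.436  -0.3414  0.0221] rot [-1.8000e+02  2.0000e-02  1.6217e+02] j [-17.8  23.5 -29.4   0.  -37.1 -90. ] 
 shift [-0.0002  0.001   0.0011] roll(rad) -0.0014 F [-0.24  1.24  1.73] w 0.0176
[ 0.15220071  0.10666405 -0.05369251]
```

View pics/w10.png

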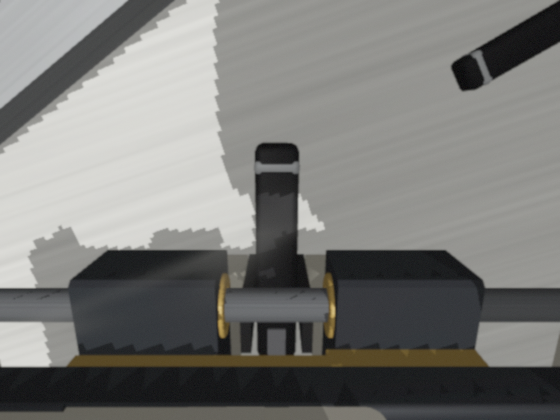

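>>> step_arm:
  motion:
    - [0.01,0,0,-0.004,0]
    - [0.01,0,0,-0.015,0]
    - [0.01,0,0,-0.04,0]
    - [0.01,0,0,-0.075,0]
    - [0.01,0,0,-0.11,0]
  newtons: 28

```text
time_s: 15.68
tcp_pos: [0.4357, -0.3413, 0.1335]
eef_rot: [-180.0, -0.0, 162.2]
contact_force: [1.4, 0.0, -0.7]
gripper_width: 0.0176
```

>>> step_arm:
  motion:
    - [0.01,0,0,-0.03,0]
    - [0.01,0,0,-0.06,0]
    - [0.01,0,0,-0.08,0]
    - [0.01,0,0,-0.085,0]
    - [0.01,0,0,-0.085,0]

```text
time_s: 16.3
tcp_pos: [0.4357, -0.3412, 0.2168]
eef_rot: [180.0, 0.0, 162.2]
contact_force: [-0.3, 0.5, -1.5]
gripper_width: 0.0174
```

```bash
cat > lens.py <<'E'
from h import *
def lens(n,ctr,show=None):
    c=capture(n);W=pts(c);s=r.get_state();p0=s['tcp_pos'];Rm=Rn.from_euler('xyz',s['eef_rot'],degrees=True)
    best=[]
    for k in spotter.regions_of(n,'lens_center')[:3]:
        p=W[k['mask']];p=p[~np.isnan(p[:,0])]
        p=p[np.abs(p[:,2]-(p0[2]-.014))<.03]
        if len(p)<30: continue
        q=Rm.inv().apply(p-p0)   # tool frame; lens toward -x
        print(n,round(k['p'],2),len(p),'tool-frame min',q.min(0).round(4),'max',q.max(0).round(4))
        for a,b in((-.14,-.11),(-.11,-.08),(-.08,-.05),(-.05,-.02),(.02,.07)):
            m=(q[:,0]>a)&(q[:,0]<b)
            if m.sum()>5: print('  x',a,b,m.sum(),'z med',np.median(q[m,2]).round(4),'worldz',np.median(p[m,2]).round(4),'y range',q[m,1].min().round(4),q[m,1].max().round(4))
    print([ (x['location'],round(x['p'],2)) for x in spotter.tip_of(n,'lens_center')])
    return c
E
python3 -c "
from lens import *
go([.488,-.0805,.2],180)
for n in('wrist','side','top'):
  c=lens(n,0);cv2.imwrite(f'pics/{n}11.png',c['image'][:,:,::-1])"
```

```text
t 16.3 pos [ 0.4357 -0.3412  0.2168] rot [179.98   0.   162.16] j [-17.8  10.4 -17.2  -0.  -62.4 -90. ] 
 shift [0.03   0.2642 0.0169] roll(rad) -0.3114 F [-0.32  0.48 -1.46] w 0.0174
wrist 0.56 7420 tool-frame min [-0.0355 -0.0079  0.0034] max [0.0603 0.0102 0.0165]
  x -0.05 -0.02 1127 z med 0.0059 worldz 0.2102 y range -0.0079 0.0101
  x 0.02 0.07 4286 z med 0.0063 worldz 0.2099 y range -0.0079 0.0102
[([0.3566, -0.1347, 0.0056], 0.62)]
side 0.69 273 tool-frame min [-0.1273 -0.0242  0.0023] max [0.0604 0.0429 0.023 ]
  x -0.14 -0.11 20 z med 0.008 worldz 0.2077 y range 0.0066 0.0301
  x -0.11 -0.08 57 z med 0.0103 worldz 0.2053 y range 0.0099 0.0429
  x -0.08 -0.05 61 z med 0.0132 worldz 0.2025 y range 0.0016 0.0356
  x -0.05 -0.02 14 z med 0.0115 worldz 0.2043 y range 0.0044 0.0118
  x 0.02 0.07 92 z med 0.0081 worldz 0.2079 y range -0.0103 0.0137
[([0.3505, -0.1373, 0.0045], 0.77), ([0.5226, -0.3671, 0.1991], 0.63)]
top 0.36 110 tool-frame min [-0.1892  0.3178 -0.0157] max [-0.1758  0.3413  0.0362]
[([0.3572, -0.138, 0.0034], 0.62)]
```

View pics/side11.png

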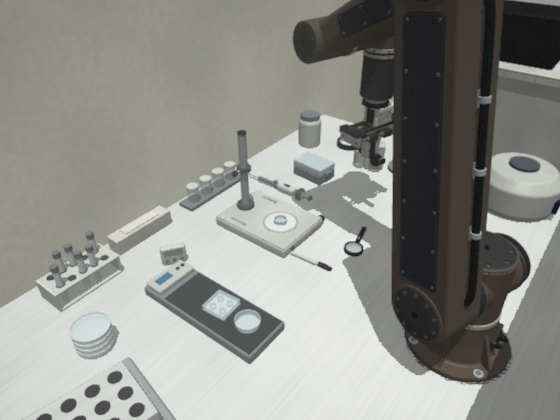

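View pics/wrist11.png

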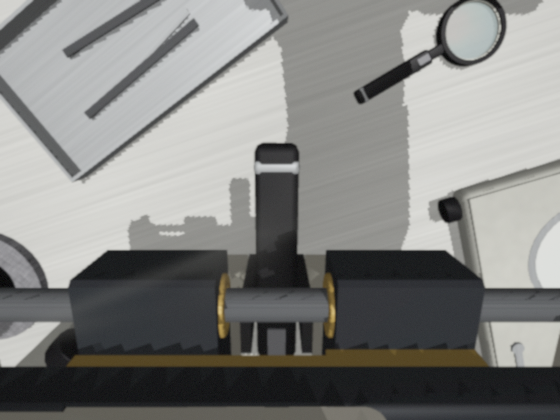

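```bash
python3 -c "
from h import *
for n in('side','top'):
  c=capture(n)
  W=pts(c)
  m=(abs(W[...,0]-.718)<.06)&(abs(W[...,1]+.08)<.06)&(W[...,2]>.04)
  p=W[m]
  hist=[]
  for a in np.arange(.04,.31,.004):
    q=p[(p[:,2]>=a)&(p[:,2]<a+.004)]
    if len(q): hist.append((round(a+.002,3),len(q),round(float(np.ptp(q[:,1])),3),q.mean(0)[:2].round(4).tolist()))
  print(n);print(*hist,sep='\n')
  u,v=pix(c,[.718,-.08,.175]).astype(int);print(u,v)
  im=c['image'][v-30:v+30,u-35:u+35,::-1];cv2.imwrite(f'pics/{n}12.png',cv2.resize(im,None,fx=11,fy=10,interpolation=cv2.INTER_NEAREST)[:600,:800])
"
```

```text
side
(np.float64(0.042), 29, 0.11, [0.7063, -0.0651])
(np.float64(0.046), 48, 0.054, [0.7146, -0.08])
(np.float64(0.05), 56, 0.052, [0.7137, -0.0764])
(np.float64(0.054), 9, 0.013, [0.7136, -0.0763])
(np.float64(0.058), 10, 0.016, [0.7147, -0.0757])
(np.float64(0.062), 8, 0.012, [0.7144, -0.0776])
(np.float64(0.066), 11, 0.02, [0.7121, -0.0788])
(np.float64(0.07), 5, 0.012, [0.7145, -0.0763])
(np.float64(0.074), 10, 0.016, [0.7152, -0.077])
(np.float64(0.078), 10, 0.02, [0.7134, -0.0779])
(np.float64(0.082), 8, 0.019, [0.7156, -0.0793])
(np.float64(0.086), 9, 0.017, [0.7125, -0.0784])
(np.float64(0.09), 9, 0.023, [0.7121, -0.0809])
(np.float64(0.094), 7, 0.011, [0.7156, -0.0751])
(np.float64(0.098), 10, 0.022, [0.7134, -0.0775])
(np.float64(0.102), 5, 0.013, [0.7115, -0.0762])
(np.float64(0.106), 12, 0.014, [0.7151, -0.0764])
(np.float64(0.11), 8, 0.012, [0.7172, -0.075])
(np.float64(0.114), 8, 0.014, [0.7141, -0.077])
(np.float64(0.118), 10, 0.015, [0.7146, -0.0785])
(np.float64(0.122), 10, 0.018, [0.7119, -0.0786])
(np.float64(0.126), 7, 0.01, [0.7163, -0.0749])
(np.float64(0.13), 
[... 4238 characters left out ...]
0837])
(np.float64(0.242), 8, 0.019, [0.7076, -0.0816])
(np.float64(0.246), 7, 0.02, [0.7073, -0.0829])
(np.float64(0.25), 13, 0.022, [0.7079, -0.0834])
(np.float64(0.254), 10, 0.023, [0.7071, -0.085])
(np.float64(0.258), 9, 0.019, [0.7078, -0.0809])
(np.float64(0.262), 10, 0.019, [0.707, -0.0824])
(np.float64(0.266), 14, 0.023, [0.7087, -0.0839])
(np.float64(0.27), 9, 0.022, [0.7074, -0.0841])
(np.float64(0.274), 8, 0.019, [0.7086, -0.0793])
(np.float64(0.278), 11, 0.022, [0.7069, -0.0847])
(np.float64(0.282), 9, 0.023, [0.7076, -0.0819])
(np.float64(0.286), 12, 0.02, [0.707, -0.0829])
(np.float64(0.29), 74, 0.024, [0.7156, -0.0846])
(np.float64(0.294), 64, 0.026, [0.7171, -0.0851])
292 139
```

```bash
python3 -c "
from h import *
for n in('side','top'):
  Z=[]
  for i in range(4):
    c=capture(n);Z.append(pts(c))
  W=np.nanmean(np.stack(Z),0)
  zs=np.nanstd(np.stack(Z)[...,2],0)
  for nm,ax,z0,z1,r0,r1 in(('cap',(.718,-.083),.28,.31,0,.009),('foot',(.718,-.083),.04,.058,.016,.026),('plate',(.578,-.081),.025,.045,.023,.04)):
    d=np.hypot(W[...,0]-ax[0],W[...,1]-ax[1]);m=(d>r0)&(d<r1)&(W[...,2]>z0)&(W[...,2]<z1);print(n,nm,m.sum(),np.median(W[m][:,2]).round(4),np.percentile(W[m][:,2],[20,80]).round(4))
  d=np.hypot(W[...,0]-.718,W[...,1]+.083);m=(d<.030)&(d>.010)&(W[...,2]>.155)&(W[...,2]<.195)
  v,u=np.where(m);q=W[m]
  # collar: print columns profile
  for uu in range(u.min(),u.max()+1,2 if n=='side' else 3):
    k=u==uu;o=np.argsort(v[k]);print(uu,v[k].min(),(q[k][o][:,2]*1000).round(0).astype(int).tolist(),(d[m][k][o]*1000).round(0).astype(int).tolist())
"
```

```text
side cap 16 0.294 [0.2902 0.2942]
side foot 86 0.0479 [0.0443 0.0489]
side plate 178 0.0371 [0.0363 0.0379]
236 165 [182, 181, 181, 178, 175, 171] [22, 21, 21, 22, 22, 22]
238 164 [180, 180, 181, 181, 180, 180, 177, 176, 174] [22, 17, 15, 16, 18, 21, 22, 26, 27]
240 164 [192, 188, 186, 182, 180, 181, 178, 174, 170, 161, 155] [10, 11, 12, 11, 14, 19, 20, 19, 18, 13, 11]
242 164 [194, 187, 181, 181, 178, 174, 171, 169, 160] [10, 11, 12, 18, 18, 18, 18, 21, 11]
244 165 [190, 180, 180, 178, 174, 171] [11, 11, 18, 19, 18, 18]
246 167 [181, 179, 179, 175, 174, 170] [11, 13, 18, 17, 20, 19]
248 164 [182, 181, 182, 182, 180, 178, 173, 171] [18, 16, 15, 17, 19, 20, 18, 20]
250 166 [178, 175, 173, 169] [21, 21, 21, 21]
top cap 62 0.2921 [0.2914 0.2928]
top foot 157 0.0461 [0.0453 0.0468]
top plate 551 0.0349 [0.0341 0.0357]
281 140 [174, 176, 177] [29, 29, 30]
284 140 [174, 176, 174, 173] [22, 23, 23, 24]
287 134 [178, 179, 180, 179, 179, 179, 179, 178, 179, 179, 177, 174, 168] [19, 18, 17, 16, 16, 16, 16, 17, 18, 19, 20, 21, 21]
290 139 [189, 185, 179, 178, 180, 180, 178, 179, 179, 173] [11, 11, 11, 12, 14, 16, 18, 20, 22, 22]
293 141 [194, 188, 182, 179, 179, 178, 179, 178, 174, 167] [12, 12, 12, 13, 15, 18, 20, 22, 23, 22]
296 142 [190, 185, 178, 178, 177, 178, 179, 174, 169] [13, 14, 13, 15, 17, 20, 23, 23, 23]
299 140 [195, 187, 182, 179, 179, 178, 178, 179, 178, 169] [14, 14, 14, 15, 17, 18, 20, 22, 24, 23]
302 133 [176, 180, 179, 180, 177, 178, 179, 179, 177, 179, 178, 179, 178, 176, 170] [22, 20, 19, 18, 18, 17, 17, 17, 18, 19, 20, 21, 23, 24, 24]
305 138 [178] [24]
```

View pics/side12.png

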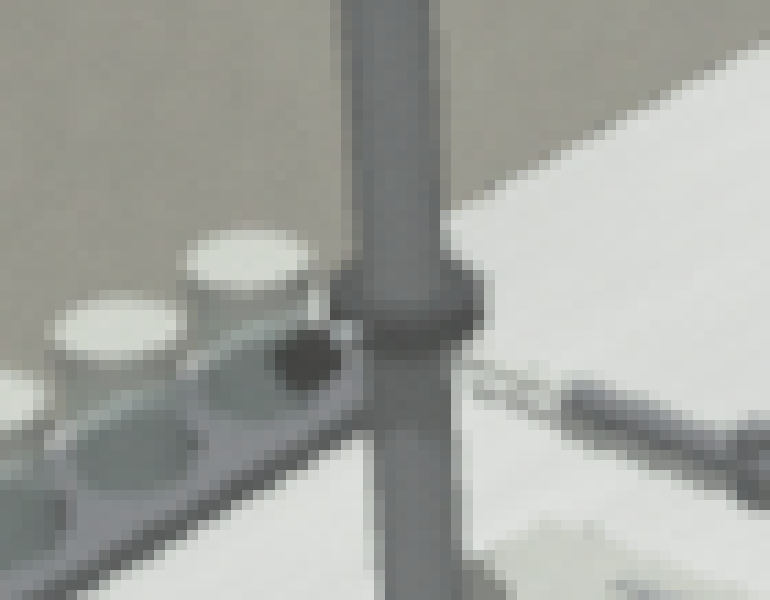

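View pics/top12.png

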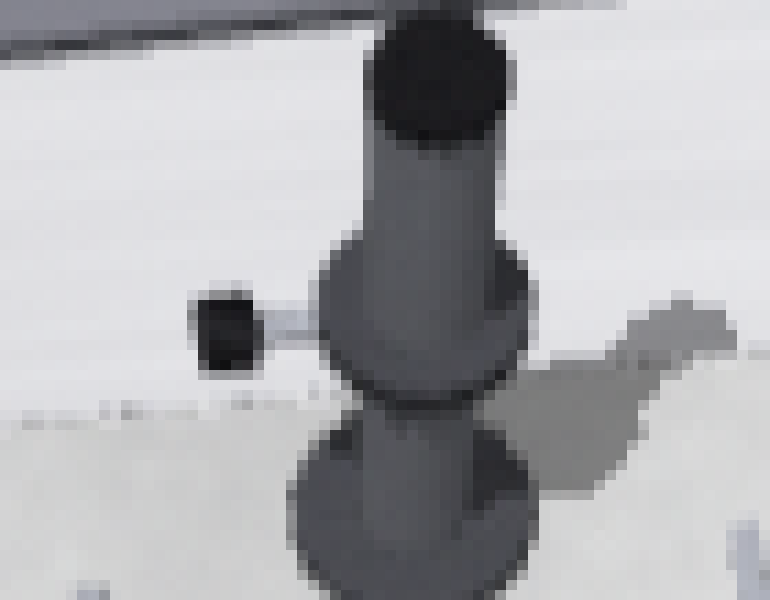

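```bash
python3 -c "
from h import *
go([.486,-.082,.2154],180)"
```

```text
t 17.25 pos [ 0.4359 -0.3414  0.2169] rot [180.     0.   162.17] j [-17.8  10.4 -17.2  -0.  -62.4 -90. ] 
 shift [0.0318 0.2622 0.0015] roll(rad) -0.3112 F [ 0.58  0.43 -1.37] w 0.0176
```

>>> step_arm:
  motion:
    - [0.01,0.002,0.02,0,-0.03]
    - [0.01,0.008,0.06,0,-0.09]
    - [0.01,0.014,0.11,0,-0.15]
    - [0.01,0.019,0.155,0,-0.2]
    - [0.01,0.024,0.2,0,-0.26]

```text
time_s: 17.88
tcp_pos: [0.4745, -0.1422, 0.2171]
eef_rot: [180.0, 0.0, 177.2]
contact_force: [0.3, -0.3, -0.7]
gripper_width: 0.0177
```

```bash
python3 -c "
from h import *
go([.486,-.082,.2154],180)"
```

```text
t 17.875 pos [ 0.4745 -0.1422  0.2171] rot [1.8000e+02 4.0000e-02 1.7717e+02] j [  6.1   4.7 -23.9   0.  -61.3 -98.9] 
 shift [-0.0085  0.0607  0.0017] roll(rad) -0.0494 F [ 0.32 -0.27 -0.71] w 0.0177
```

>>> step_arm:
  motion:
    - [0.01,-0.003,0.02,0,-0.02]
    - [0.01,-0.006,0.04,0,-0.04]
    - [0.01,-0.0085,0.057,0,-0.049]
    - [0.01,-0.0085,0.0607,0.002,-0.049]
    - [0.01,-0.0085,0.0607,0.006,-0.049]

```text
time_s: 18.5
tcp_pos: [0.4859, -0.0834, 0.2107]
eef_rot: [180.0, 0.0, 179.9]
contact_force: [0.5, -0.2, -1.6]
gripper_width: 0.0177
```

>>> step_arm:
  motion:
    - [0.01,0,0,0.006,0]
    - [0.01,0,0,0.014,0]
    - [0.01,0,0,0.02,0]
    - [0.01,0,0,0.022,0]
    - [0.01,0,0,0.022,0]

```text
time_s: 19.12
tcp_pos: [0.4859, -0.0835, 0.1887]
eef_rot: [-180.0, -0.0, 179.9]
contact_force: [0.0, 0.2, -0.9]
gripper_width: 0.0176
```

```bash
python3 -c "
from lens import *
go([.486,-.082,.1854],180)
for n in('wrist','side','top'):
  c=lens(n,0);cv2.imwrite(f'pics/{n}13.png',c['image'][:,:,::-1])
  W=pts(c)
  if n!='wrist':
    d=np.hypot(W[...,0]-.718,W[...,1]+.083);m=(d<.024)&(d>.014)&(W[...,2]>.155)&(W[...,2]<.195);print('collar',m.sum(),np.percentile(W[m][:,2],[50,70,90]))
    d=np.hypot(W[...,0]-.5778,W[...,1]+.081);m=(d<.045)&(W[...,2]>.145)&(W[...,2]<.195);q=W[m];print('lens',m.sum(),np.percentile(q[:,2],[50,70,90]),cv2.minEnclosingCircle(q[:,:2].astype(np.float32)),q[:,:2].min(0),q[:,:2].max(0))
go([.486,-.082,.1854],180)
c=capture('side');cv2.imwrite('pics/s14.png',cv2.resize(c['image'][120:270,180:380,::-1],None,fx=4,fy=4,interpolation=cv2.INTER_CUBIC))
"
```

```text
t 19.125 pos [ 0.4859 -0.0835  0.1887] rot [-1.7999e+02 -2.0000e-02  1.7987e+02] j [  13.1    6.1  -26.5    0.   -57.5 -103.3] 
 shift [-0.0001  0.0015  0.0033] roll(rad) -0.0023 F [ 0.04  0.24 -0.93] w 0.0176
wrist 0.71 7454 tool-frame min [-0.0358 -0.0079  0.0022] max [0.0604 0.0107 0.0198]
  x -0.05 -0.02 1119 z med 0.0067 worldz 0.1822 y range -0.0078 0.0102
  x 0.02 0.07 4296 z med 0.007 worldz 0.1819 y range -0.0079 0.0103
[([0.3585, -0.1346, 0.0093], 0.78)]
side 0.55 304 tool-frame min [-0.131  -0.0144  0.0013] max [0.0592 0.0412 0.0204]
  x -0.14 -0.11 54 z med 0.0084 worldz 0.1808 y range -0.0144 0.0322
  x -0.11 -0.08 73 z med 0.0093 worldz 0.1798 y range 0.0018 0.0412
  x -0.08 -0.05 48 z med 0.0117 worldz 0.1774 y range 0.0096 0.035
  x 0.02 0.07 98 z med 0.0068 worldz 0.1822 y range -0.0072 0.0123
[([0.3535, -0.1397, 0.0032], 0.79), ([0.5803, -0.0821, 0.1734], 0.56)]
collar 85 [0.17816245 0.18041655 0.18238141]
lens 201 [0.17904523 0.18142235 0.18421641] ((0.5781149864196777, -0.08340102434158325), 0.04157866910099983) [ 0.53681354 -0.09809642] [ 0.61759422 -0.04238503]

[... 596 characters left out ...]
                                                     ~~~~~~~~~~~~~^^^^^^^^^^^^^^^^^^^
    return _quantile_unchecked(
        a, q, axis, out, overwrite_input, method, keepdims, weights)
    return _ureduce(a,
                    func=_quantile_ureduce_func,
    ...<5 lines>...
                    overwrite_input=overwrite_input,
                    method=method)
    r = func(a, **kwargs)
    result = _quantile(arr,
                       quantiles=q,
    ...<2 lines>...
                       out=out,
                       weights=wgt)
    slices_having_nans = np.isnan(arr[-1, ...])
                                  ~~~^^^^^^^^^
IndexError: index -1 is out of bounds for axis 0 with size 0
```

View pics/top13.png

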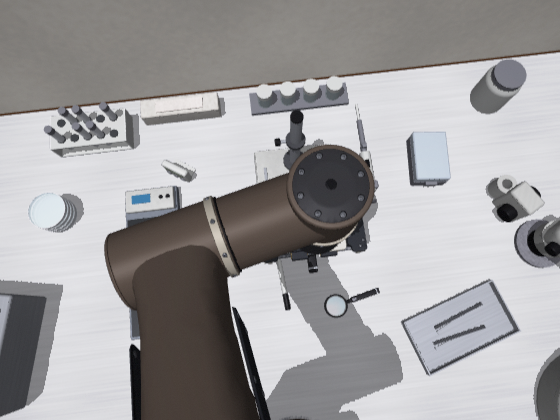

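View pics/wrist13.png

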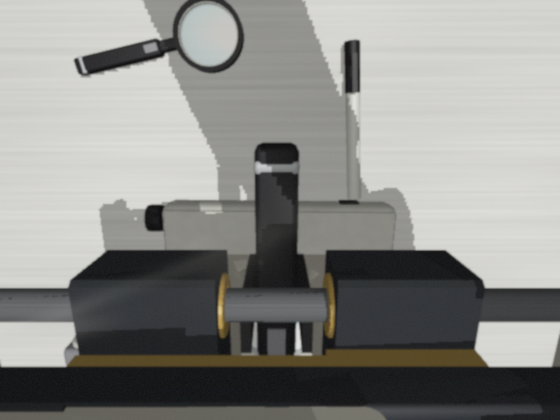

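>>> step_arm:
  motion:
    - [0.01,0,0.001,0.001,0]
    - [0.01,0,0.0015,0.0025,0]
    - [0.01,0,0.0015,0.003,0]
    - [0.01,0,0.0015,0.003,0]
    - [0.01,0,0.0015,0.003,0]

```text
time_s: 20.2
tcp_pos: [0.4859, -0.0819, 0.1859]
eef_rot: [180.0, 0.0, 179.9]
contact_force: [1.2, 0.4, -1.6]
gripper_width: 0.0177
```

```bash
python3 -c "
from lens import *
go([.486,-.082,.1854],180)
Z=[]
for i in range(3):
  c=capture('side');Z.append(pts(c))
W=np.nanmean(Z,0)
d=np.hypot(W[...,0]-.718,W[...,1]+.083);m=(d<.021)&(d>.014)&(W[...,2]>.155)&(W[...,2]<.195);print('collar',m.sum(),np.percentile(W[m][:,2],[50,70,80,90]))
d=np.hypot(W[...,0]-.5778,W[...,1]+.081);m=(d<.045)&(W[...,2]>.145)&(W[...,2]<.195);q=W[m];print('lens',m.sum(),np.percentile(q[:,2],[50,70,80,90]))
# rim top surface (r 32-37)
m=(d<.037)&(d>.031)&(W[...,2]>.165)&(W[...,2]<.195);q=W[m];print('rim',m.sum(),np.percentile(q[:,2],[20,50,80]));A=np.c_[q[:,:2]-[.578,-.081],np.ones(len(q))];k=abs(q[:,2]-np.median(q[:,2]))<.004;print('plane',np.linalg.lstsq(A[k],q[k,2],rcond=None)[0])
for p in([.5778,-.081,.1713],[.5778,-.081,.0455],[.718,-.083,.171]): print(pix(c,p)-[180,120])
a=c['image'][120:270,180:380,::-1].copy()
a=cv2.resize(a,None,fx=4,fy=4,interpolation=cv2.INTER_CUBIC)
for z in(.1633,.1793):
  P=np.array([pix(c,[.5778+.038*np.cos(t),-.081+.038*np.sin(t),z]) for t in np.linspace(0,6.283,80)])
  cv2.imwrite('pics/s14.png',a)
  cv2.polylines(a,[((P-[180,120]+.5)*4).astype(np.int32)],True,(0,0,255),1)
for z in(.164,.178):
  P=np.array([pix(c,[.718+.022*np.cos(t),-.083+.022*np.sin(t),z]) for t in np.linspace(0,6.283,80)])
  cv2.polylines(a,[((P-[180,120]+.5)*4).astype(np.int32)],True,(0,255,0),1)
cv2.imwrite('pics/s15.png',a)
" 
```

```text
t 20.2 pos [ 0.4859 -0.0819  0.1859] rot [180.     0.   179.87] j [  13.3    6.2  -26.7   -0.   -57.1 -103.5] 
 shift [-0.0001 -0.0001  0.0005] roll(rad) -0.0022 F [ 1.2   0.39 -1.59] w 0.0177
collar 71 [0.17818935 0.18045246 0.18074957 0.18128366]
lens 192 [0.17560484 0.17758093 0.17998585 0.18109268]
rim 117 [0.16938744 0.17545638 0.18075226]
plane [0.03587748 0.02034049 0.17494045]
[99.7389286  63.87761307]
[99.94781482 99.28184755]
[63.16762236 48.87398557]
```

View pics/s14.png

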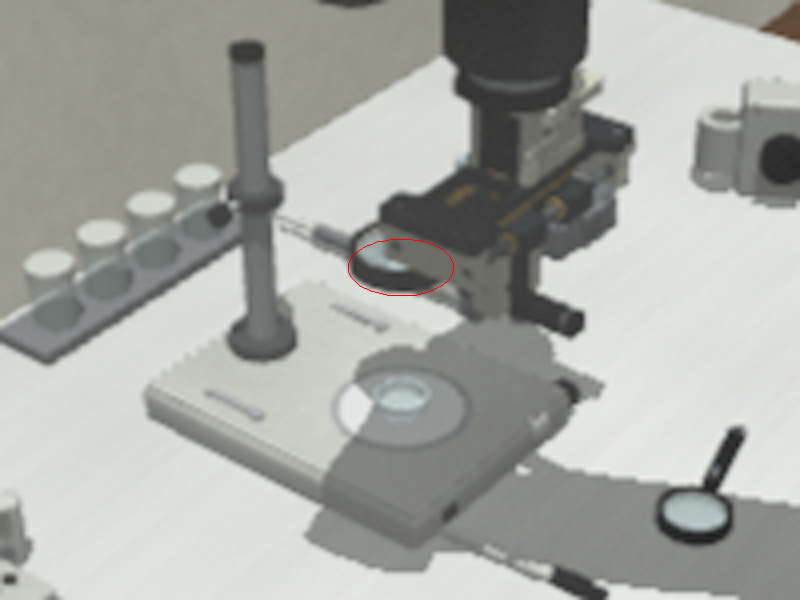

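View pics/s15.png

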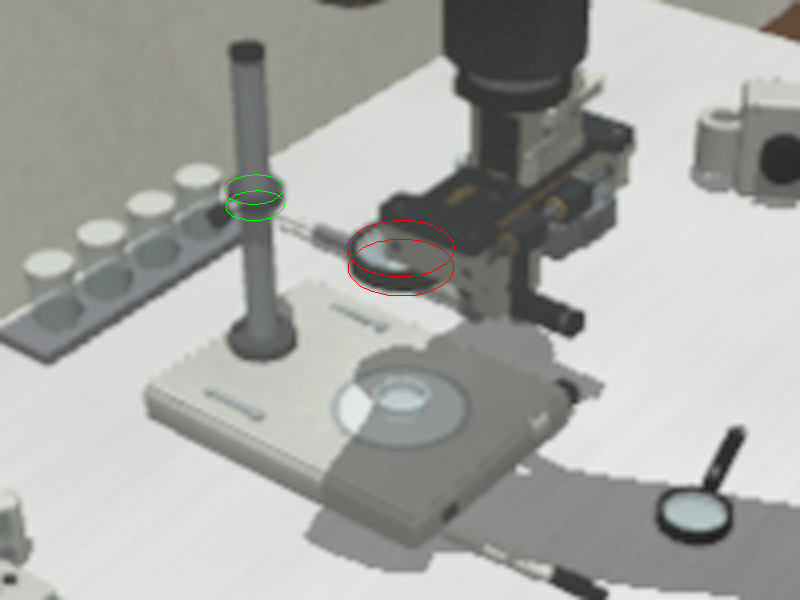

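```bash
python3 -c "
from lens import *
c=capture('side')
def draw(name,u0,v0,w,h,f,cyl):
  a=cv2.resize(c['image'][v0:v0+h,u0:u0+w,::-1],None,fx=f,fy=f,interpolation=cv2.INTER_CUBIC);b=a.copy()
  for x,y,z,rr in cyl:
    P=np.array([pix(c,[x+rr*np.cos(t),y+rr*np.sin(t),z]) for t in np.linspace(0,6.283,120)])
    cv2.polylines(b,[((P-[u0,v0]+.5)*f).astype(np.int32)],True,(0,0,255),1)
  cv2.imwrite(name,np.hstack([a,b]))
draw('pics/z1.png',230,125,40,60,10,[(.718,-.083,z,.022) for z in(.164,.178)]+[(.718,-.083,z,.0125) for z in(.29,)])
draw('pics/z2.png',260,165,40,40,10,[(.5778,-.081,z,.038) for z in(.1636,.1796)])
go([.486,-.082,.1854],180)
"
```

```text
t 20.4 pos [ 0.4859 -0.082   0.1859] rot [-180.      0.    179.87] j [  13.3    6.2  -26.7    0.   -57.1 -103.5] 
 shift [-0.0001 -0.      0.0005] roll(rad) -0.0022 F [-0.99 -0.62 -0.43] w 0.0179
```

View pics/z1.png

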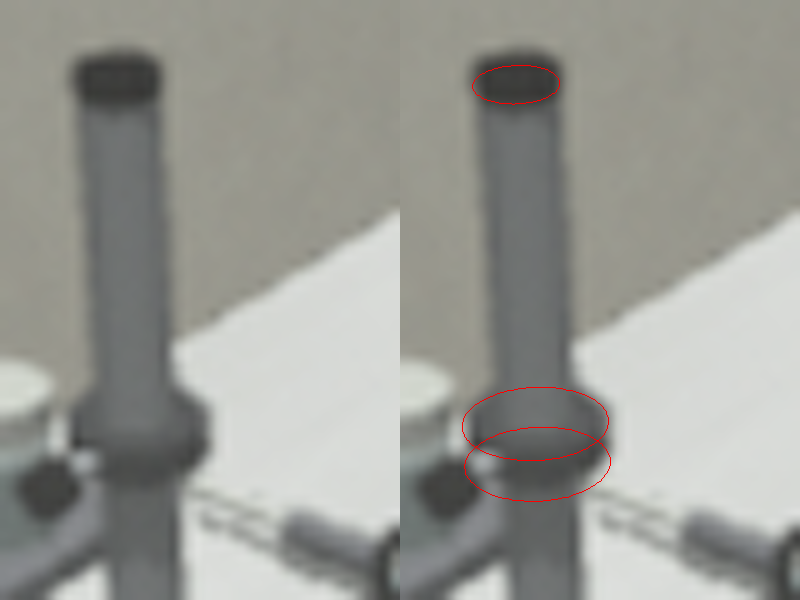

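View pics/z2.png

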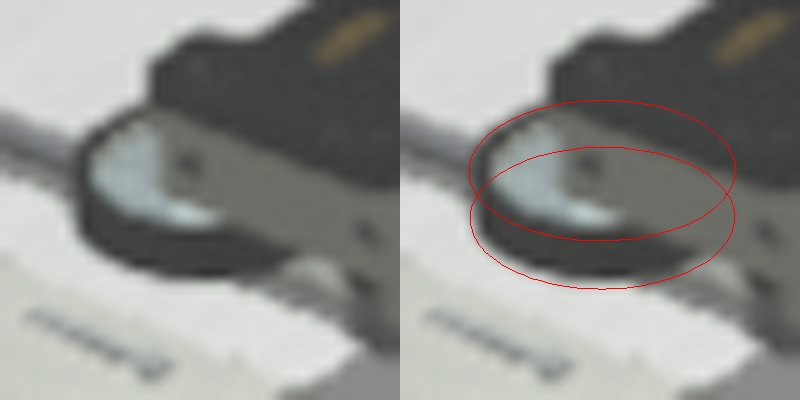

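```bash
python3 -c "
from lens import *
s=capture('side');t=capture('top')
def tri(a,b):
  Ms=[]
  for c,uv in((s,a),(t,b)):
    T=np.linalg.inv(c['pose'])[:3];K=np.array([[c['fx'],0,c['cx']],[0,c['fy'],c['cy']],[0,0,1]]);Ms.append(K@T)
  X=cv2.triangulatePoints(Ms[0],Ms[1],np.array(a,float).reshape(2,1),np.array(b,float).reshape(2,1)).ravel();X=X[:3]/X[3]
  return X.round(4),(pix(s,X)-a).round(2),(pix(t,X)-b).round(2)
print('cap',tri((241.3,131.45),(296.6,115.9)))
print('plate',tri((280.06,221.5),(300.54,214.84)))
print('collar',tri((243.4,167.65),(295.3,140.2)))
"
```

```text
cap (array([ 0.7176, -0.0848,  0.2939]), array([0.27, 0.09]), array([-0.31, -0.4 ]))
plate (array([ 0.5775, -0.0823,  0.0363]), array([0.24, 0.04]), array([-0.22, -0.28]))
collar (array([ 0.7165, -0.0844,  0.1747]), array([0.38, 0.11]), array([-0.4 , -0.51]))
```

```bash
python3 -c "
from lens import *
lens('wrist',0)
print(spotter.tip_of('side','dish_center'))
c=capture('side')
W=pts(c)
for nm,ax,z0,z1,R in(('four',(.485,.278),.038,.06,.045),('large',(.4,.278),.038,.06,.04),('dish',(.578,-.081),.042,.06,.025)):
  m=(np.hypot(W[...,0]-ax[0],W[...,1]-ax[1])<R)&(W[...,2]>z0)&(W[...,2]<z1);print(nm,m.sum(),W[m].mean(0).round(4),cv2.minEnclosingCircle(W[m][:,:2].astype(np.float32)))
go([.486,-.082,.1854],180)
from plant import workorder
print(workorder.close_job())
"
```

```text
wrist 0.88 7442 tool-frame min [-0.0358 -0.0078  0.0039] max [0.0602 0.0103 0.0195]
  x -0.05 -0.02 1133 z med 0.0065 worldz 0.1794 y range -0.0078 0.0103
  x 0.02 0.07 4293 z med 0.0068 worldz 0.1791 y range -0.0078 0.0103
[([0.358, -0.136, 0.0073], 0.78)]
[{'location': [0.5785, -0.0803, 0.0419], 'p': 0.71}, {'location': [0.6221, -0.0861, -0.0023], 'p': 0.32}]
four 619 [0.4851 0.2788 0.0458] ((0.48598793148994446, 0.2770795524120331), 0.04493548721075058)
large 488 [0.3997 0.2811 0.0464] ((0.4018130898475647, 0.27858057618141174), 0.033638060092926025)
dish 112 [ 0.5782 -0.0791  0.0488] ((0.5795533657073975, -0.08107578754425049), 0.02224527858197689)
t 20.75 pos [ 0.4859 -0.0819  0.1859] rot [180.     0.   179.87] j [  13.3    6.2  -26.7   -0.   -57.1 -103.5] 
 shift [-0.0001 -0.0001  0.0005] roll(rad) -0.0022 F [-0.79  0.18 -0.9 ] w 0.0176
the job is handed in; nothing more can be done
None
```

I gripped the small dish at 6 N and set it in the middle of the glass plate. I then picked up the larger hand lens by its handle at 28 N and was still holding it level over the dish when I handed the job in at about 20.8 s.

**Last checks**
- **Dish:** centre about (0.578, -0.080), against the plate centre at about (0.578, -0.081). It looked centred and upright in the wrist picture.
- **Lens position:** centre worked out from the handle and the grip as (0.578, -0.081, 0.172). The glass was mostly hidden from the cameras, so this rests on where the handle sits in the grip. The side view of the rim agreed to about 1 mm.
- **Lens level:** both ends of the handle were at the same height to 0.3 mm, with no droop after lifting. The wrist depth put the handle about 0.5 mm lower than I had calculated.
- **Bystanders:** the larger dish and the four-well plate had not moved. I did not measure the other bystanders again; nothing came near them.

**Collar height**
The measurements disagreed here. Depth readings gave the collar's middle at 0.171 to 0.172 m. Triangulation gave 0.175 m, or 0.172 m once corrected against the known plate and pole-top heights. The network estimates ran from 0.170 to 0.1745 m. I used about 0.172 m, which could be off by 1 to 2 mm.

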